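# Clear the filler bed and refill the capper

## Robot

A 7-joint arm with a two-finger parallel gripper is mounted at the origin on the work surface. World frame = base frame: x ahead of the robot, y to its left, z up, the work surface at z = 0. Lengths are in m, angles in degrees, forces in N, time in s.
With the tool pointing down it reaches from about 0.425 to 0.875 m from the base axis. Payload 4.7 kg.
Tool frame: the origin (TCP) lies on the mounting face of the last link; the fingertips stand 182 mm ahead of it and the grasp point (between the pads) lies 164 mm ahead of it; z points along the fingers, x is the direction in which the jaws open and shut, and the axes are right-handed (so a half turn about z gives the same grasp; the last joint's range is limited). The gripper opens to 87 mm and grips with 3 to 60 N. Pads are 19 mm wide; open, the fingers measure 117 mm over their backs; the gripper's body (75 mm by 190 mm) begins 51 mm behind the grasp point.
Start: joints at [-70.01, 18.392, -4.016, 83.108, 1.295, 78.541, -3.26], TCP at [0.214, 0.614, 0.405] pointing down, gripper open.
Joint ranges: [-163.93, 163.93], [-17.29, 119.83], [-79.2, 71.16], [3.27, 140.29], [-89.18, 269.18], [5.43, 117.66], [-154.24, 154.24]. Speed limits (degrees/s): [147.25, 147.25, 180, 180, 180, 180, 180].

## Interface

Orientations are given as [roll, pitch, yaw] about the fixed x, y, z axes, in that order (R = Rz(yaw) Ry(pitch) Rx(roll)).
In Python, from cell import status, cams, env, outline_of, landmark_of gives the robot as it stands. The module is installed in compiled form; this text tells all that it offers.
- The arm moves only by the tool jog_arm, never from a script. Its argument "rows" is a list of rows, each a list of 7 numbers: the closure, from 0 (fully open) to 1 (shut), then the shift along the tool's x, y, z in m, then the turn, a rotation vector about the tool's x, y, z in degrees. A call has 1 to 12 rows; each row shifts and turns the commanded pose from where the row before left it, along the tool's axes as they then stand; what a row does not reach is not made up. A row lasts 1/12 s, in which the tool goes at most 41.7 mm and 7.16 degrees, less where a joint would pass 70% of its speed; a pose out of reach is approached as far as the arm can. A call with a gripper value outside its range is refused whole. The fingers move at their own pace and stop on an object; "grip_force" is the grip in N (left out, the last holds). Time passes only in rows, so rows that do not move let the fingers close. It gives the time, the measured TCP pose, the force and the opening at its end, in the units of the state.
- status.get_obs(): the state, without advancing time (a new reading comes with each control period).
- cams.read_camera(name): name is "scene" or "top"; returns (picture, depth): 400x640x3 uint8, red, green, blue; 400x640 float32, m along the optical axis (not along the pixel's ray), 0 where there is no reading.
- cams.camera_params(name): a dict with "vfov" (degrees; the focal length in pixels is half the picture's height over the tangent of half this angle, whatever the lens; pixels are square), "cx", "cy" (the principal point, pixels), "eye" and "attitude" of the camera in the world. Camera axes: x right, y up, looking along -z (the intrinsics and any distortion apply to the point x, -y, -z); pixel columns grow to the right and rows downward; lengths in m; the calibration is good to about 2 mm. A picture is of the moment at which its call begins. camera_params takes no time and is no camera call.
- env.sign_off(): hands the job in, once; it reports no verdict.
Trained networks look in the newest picture that a camera, given by its name, has taken for a name from the list of things; names that differ only in an ending like _2 or _b are one class to them, and where a whole thing is asked for, a point or a joint stands for the part that bears it (a point fixed in the world has none). Each returns a list of dicts, best first, with "conf" (0 to 1); they miss things now and then, are a little off and sometimes report something else, mostly with a low value. They report only what shows in the picture. A call takes as long as a camera call. They do not tell look-alikes from the thing itself.
- outline_of(camera, name): "pixels" (400x640 bool, what is visible of it) and "box" ([left, top, right, bottom] in pixels, round what is visible of it).
- landmark_of(camera, name): "position" ([row, column] in pixels: a listed point, or the origin of a listed thing).
The state is a dict: "time_s": time; "qpos": joint angles; "joint_velocities": joint speeds; "effort": joint torques, N m; "tool_pos": TCP position; "tool_rot": TCP orientation; "force": force on the tool from outside, world axes, zero at the start; "wrist_torque": the same for the moment, N m; "grip_width": finger opening in m.
Only numpy, scipy, OpenCV 4.12 (cv2) and the standard library are available. Lean on these libraries where they do the work, as an engineer would, in place of code of your own. Each camera call takes 0.05 s, during which the arm holds its last target. There are 200 camera calls.

## Task

Clear up the filling station after a run: slide each thin metal guide plate along its lane until it juts out over the front edge of the green bed, pick it up by the part that juts out, and lay it flat inside the grey wash tote. Pick up the steel tray by its bar handle and tip all its caps into the capper's feed hopper, then set the empty tray down upright on the bench. Do not knock over the jar or the can.

Things in the scene. Friction and masses are not known exactly. Their poses are not given: they have to be found in the camera images.
- bed_edge (a point): Middle of the front top edge of the fixed green bed, top 70 mm above the bench, 320 mm wide. Its x axis points back from the edge over the bed (360 mm), y along the edge. Black rails 8 mm high, 260 mm long, bound three lanes along x, 60 mm wide, centred at y = -100, 0, 100 mm, open at the edge; below it is free. Two 200 mm tall bottles stand over 275 mm back from the edge.
- tote_floor (a point): Grey open wash tote, loose, about 0.7 kg, 220 mm (its x) by 170 mm (its y), 50 mm high, walls and floor 5 mm thick. This point is the middle of its inner floor.
- tray_grip (a point): Middle of the bar handle of the loose steel tray of caps (about 0.4 kg): a black square bar 14 mm thick along the tray's y, between end posts at y = +-82 mm, 100 mm above the tray's underside. Tray floor 110 mm (x) by 170 mm (y), sides 45 mm high; the -x side is a low pouring lip.
- tray_lip (a point): Middle of the tray's pouring lip, 105 mm to -x of the handle and 22 mm above the underside: a ramp rises outward to it instead of a wall. Caps slide out over it when this side is tipped steeply down (60 degrees or so).
- hopper_mouth (a point): Steel feed hopper of the capper, fixed: open box 200 mm (its x) by 220 mm (its y), its rim 155 mm above the bench (with a flange 14 mm wide outside), inner floor 95 mm below the rim, walls 4 mm. This point is the middle of the mouth at rim height.
- plate0_mid (a point): Thin flat metal guide plate, 140 mm (its x) by 50 mm (its y), 3 mm thick, about 0.12 kg, polished and slippery, lying along a lane of the green bed, too low between the rails to be gripped there. This point is its centre. May be absent.
- plate1_mid (a point): Thin flat metal guide plate, 140 mm (its x) by 50 mm (its y), 3 mm thick, about 0.12 kg, polished and slippery, lying along a lane of the green bed, too low between the rails to be gripped there. This point is its centre. May be absent.
- plate2_mid (a point): Thin flat metal guide plate, 140 mm (its x) by 50 mm (its y), 3 mm thick, about 0.12 kg, polished and slippery, lying along a lane of the green bed, too low between the rails to be gripped there. This point is its centre. May be absent.
- cap0_mid (a point): White plastic screw cap, a disc 44 mm across and 26 mm high, 0.02 kg, lying in the tray at the start. This point is its centre. May be absent.
- cap1_mid (a point): White plastic screw cap, a disc 44 mm across and 26 mm high, 0.02 kg, lying in the tray at the start. This point is its centre. May be absent.
- cap2_mid (a point): White plastic screw cap, a disc 44 mm across and 26 mm high, 0.02 kg, lying in the tray at the start. This point is its centre. May be absent.
- cap3_mid (a point): White plastic screw cap, a disc 44 mm across and 26 mm high, 0.02 kg, lying in the tray at the start. This point is its centre. May be absent.
- cap4_mid (a point): White plastic screw cap, a disc 44 mm across and 26 mm high, 0.02 kg, lying in the tray at the start. This point is its centre. May be absent.
- jar: Amber jar, 66 mm across, 90 mm high, standing on the bench; a bystander. Origin at the centre of its base.
- can: Aluminium can, 66 mm across, 110 mm high, standing on the bench; a bystander. Origin at the centre of its base.
Not all that is in view belongs to the job. What is shaped like the part that bears cap2_mid but brown or red is not meant.

How it is judged:
By the outcome, as a careful person would: the job done as asked, in the order asked, and still so for the second after the job is handed in, with the robot touching nothing.
Of plate0, plate1, plate2 only 2 to 3 are there at a start; the rules pass over those that are not, and their reading is None.
Of cap0, cap1, cap2, cap3, cap4 only 3 to 5 are there at a start; the rules pass over those that are not, and their reading is None.
At some moment in a run one of tote, tray may be knocked a few centimetres aside while the robot is not near it.
It also fails if it takes over 210 s, if anything falls off the work surface, if the arm or the gripper's body presses on something with over 40 N, if the wrist force passes 120 N, or if a joint passes its speed limit or range.

## Working session

There is one attempt and no reset: what is moved stays moved. The work goes in short steps, Python scripts to look and compute and a tool call to move; the robot and the scene stay as the last step left them, time stands still between calls to the robot, and variables do not carry over. Pictures are saved under pics/ and viewed, about 12 in all and at most 16, crops included, and the job is handed in when it is done.

Besides the shell and the picture viewer there is one more tool, called after "Emit:" as name([rows], argument=value, ...), one row to a line, values as JSON. jog_arm: Moves the arm, as the interface text tells. Its arguments: {"type":"object","properties":{"rows":{"type":"array"},"grip_force":{"type":"number"}},"required":["rows"]}

```bash
mkdir -p pics; cat > h.py <<'E'
import numpy as np, cv2
from scipy.spatial.transform import Rotation as R
from cell import status, cams, env, outline_of, landmark_of
np.set_printoptions(precision=4,suppress=True)
def cam(name):
    p=cams.camera_params(name); return p
def rot(p):
    a=np.array(p['attitude'],float)
    return a if a.shape==(3,3) else R.from_euler('xyz',a,degrees=True).as_matrix()
def ray(p,r,c):
    f=200/np.tan(np.radians(p['vfov']/2))
    d=np.array([(c-p['cx'])/f,-(r-p['cy'])/f,-1.0])
    return rot(p)@d
def at_depth(p,r,c,d): return np.array(p['eye'])+ray(p,r,c)*d
def at_z(p,r,c,z):
    v=ray(p,r,c); e=np.array(p['eye']); return e+v*(z-e[2])/v[2]
def proj(p,X):
    f=200/np.tan(np.radians(p['vfov']/2)); v=rot(p).T@(np.array(X)-p['eye'])
    return p['cy']-f*v[1]/-v[2], p['cx']+f*v[0]/-v[2]
def cloud(p,D):
    r,c=np.mgrid[0:400,0:640]; f=200/np.tan(np.radians(p['vfov']/2))
    d=np.stack([(c-p['cx'])/f,-(r-p['cy'])/f,-np.ones_like(D)],-1)
    return np.array(p['eye'])+(d*D[...,None])@rot(p).T
def save(n,img,s=1):
    cv2.imwrite('pics/'+n,cv2.cvtColor(cv2.resize(img,None,fx=s,fy=s,interpolation=cv2.INTER_CUBIC),cv2.COLOR_RGB2BGR))
E
python3 - <<'E'
from h import *
print(status.get_obs())
for n in ['scene','top']:
    p=cam(n);print(n,p)
    im,D=cams.read_camera(n);save(n+'0.png',im,1.25);np.savez('pics/'+n+'0.npz',im=im,D=D)
    for t in ['bed_edge','tote_floor','tray_grip','tray_lip','hopper_mouth','plate0_mid','cap2_mid','jar','can']:
        for o in landmark_of(n,t)[:6]:
            r,c=o['position'];d=D[min(399,int(round(r))),min(639,int(round(c)))]
            print(t,round(o['conf'],2),round(r,1),round(c,1),at_depth(p,r,c,d))
E
```

```text
{'time_s': 0.0, 'qpos': array([-70.0095,  18.4389,  -4.0182,  83.1748,   1.2953,  78.5408,
        -3.2591]), 'joint_velocities': array([-0.0409, -0.0376,  0.0054, -0.0371,  0.1001, -0.0411,  0.0122]), 'effort': array([ -0.0004, -49.1301,  -0.4045, -31.2524,  -0.0641,   0.0438,
         0.0002]), 'tool_pos': array([0.2135, 0.6137, 0.4037]), 'tool_rot': array([179.9948,   0.1093,  70.8228]), 'force': array([-0.0916, -0.1031,  0.4922]), 'wrist_torque': array([0.0287, 0.0072, 0.0397]), 'grip_width': 0.08718431403328775}
scene {'vfov': 53.21844547659167, 'cx': 321.9248188366176, 'cy': 202.5459182035127, 'eye': array([1.3057, 0.0109, 0.7541]), 'attitude': array([51.5328, -0.877 , 94.6605])}
bed_edge 0.94 223.5 357.8 [0.525  0.0509 0.0707]
tote_floor 0.84 200.4 233.7 [ 0.3798 -0.3209  0.0038]
tray_grip 0.57 235.9 205.2 [ 0.6454 -0.3074  0.1067]
tray_lip 0.62 232.4 228.9 [ 0.5399 -0.2903  0.0223]
plate0_mid 0.66 251.1 307.7 [ 0.6383 -0.0669  0.0727]
cap2_mid 0.75 270.6 133.8 [ 0.6987 -0.4777  0.0278]
cap2_mid 0.56 271.3 226.3 [ 0.6815 -0.2578  0.0295]
jar 0.77 213.0 427.3 [0.393  0.2553 0.0
[... 186 characters left out ...]
e': array([ 11.9697,  -0.2089, -84.5432])}
bed_edge 0.88 191.3 281.8 [0.5251 0.0518 0.0692]
tote_floor 0.63 251.8 391.0 [ 0.3781 -0.3035  0.0098]
tray_grip 0.16 157.8 320.8 [ 0.6419 -0.0576  0.0739]
tray_lip 0.69 200.0 390.1 [ 0.5402 -0.2895  0.0216]
tray_lip 0.26 157.8 402.5 [ 0.6798 -0.3194  0.0341]
hopper_mouth 0.63 161.0 171.6 [0.59   0.4066 0.0631]
plate0_mid 0.65 157.8 319.3 [ 0.6415 -0.053   0.0738]
cap2_mid 0.56 158.1 380.6 [ 0.6479 -0.238   0.1075]
cap2_mid 0.52 161.2 451.6 [ 0.686  -0.4797  0.027 ]
cap2_mid 0.45 128.9 361.9 [ 0.7682 -0.183   0.0276]
jar 0.55 240.2 210.5 [0.3541 0.241  0.0932]
can 0.83 213.1 462.3 [ 0.5055 -0.4928  0.0926]
can 0.43 161.4 172.3 [0.5889 0.4043 0.0629]
```

View pics/scene0.png

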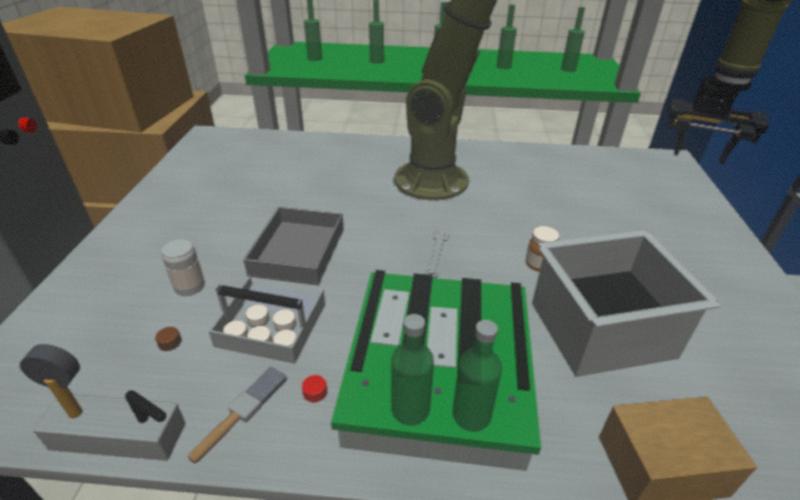

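View pics/top0.png

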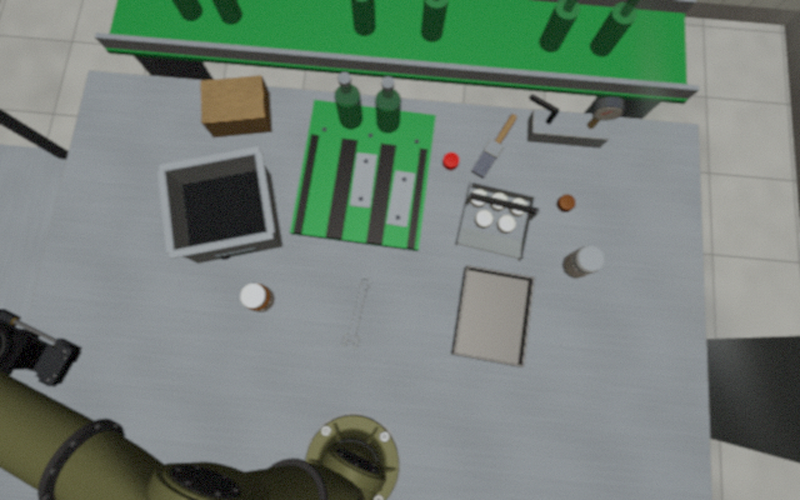

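The scene shows two plates: the right lane at scene px (390,315)/1.25 and the middle lane at (442,335)/1.25. The third lane is empty. Five white caps are in the tray. The brown cap (168,338) and the red cap (314,388) are decoys. The tray's lip faces the robot, the tote is at (295,243), and the hopper is on the left. Next I measure the geometry.

```bash
python3 - <<'E'
from h import *
z=np.load('pics/top0.npz');im,D=z['im'],z['D'];p=cam('top');C=cloud(p,D)
def rect(m,z0,n):
    m=m.astype(np.uint8);k,l,s,_=cv2.connectedComponentsWithStats(m)
    for i in range(1,k):
        if s[i,4]<120: continue
        r,c=np.nonzero(l==i); P=np.array([at_z(p,a,b,z0)[:2] for a,b in zip(r,c)])
        b=cv2.minAreaRect((P*1000).astype(np.float32)); print(n,s[i,4],b, 'px',r.mean().round(),c.mean().round())
hsv=cv2.cvtColor(im,cv2.COLOR_RGB2HSV);X,Y,Z=C[...,0],C[...,1],C[...,2]
bed=(abs(Z-.071)<.006)&(X<.95)&(X>.45)&(abs(Y-.05)<.25)
bedm=((abs(Z-.074)<.012)&(X<.95)&(X>.45)&(Y>-.2)&(Y<.25))
rect(bedm,.072,'bed')
rect(bedm&(hsv[...,1]<70)&(hsv[...,2]>120),.073,'plate')
rect(bedm&(hsv[...,2]<70),.078,'rails')
rect((abs(Z-.155)<.008)&(X<.9)&(Y>.2),.155,'hopper rim')
rect((abs(Z-.05)<.012)&(X<.52)&(X>.2)&(Y<-.1),.05,'tote rim')
rect((Z>.09)&(Z<.115)&(X>.55)&(X<.8)&(Y<-.15)&(Y>-.45),.107,'bar')
rect((Z>.037)&(Z<.055)&(X>.5)&(X<.8)&(Y<-.15)&(Y>-.45),.045,'traywall')
rect((Z>.008)&(Z<.055)&(X>.5)&(X<.8)&(Y<-.15)&(Y>-.42),.03,'tray')
for n,(x0,x1,y0,y1) in dict(jar=(.25,.5,.15,.33),can=(.42,.62,-.6,-.42)).items():
    q=C[(Z>.07)&(Z<.13)&(X>x0)&(X<x1)&(Y>y0)&(Y<y1)];print(n,q.min(0),q.max(0))
q=C[(Z>.02)&(X>.3)&(X<.5)&(Y>-.05)&(Y<.1)];print('tongs',q.shape)
save('crop0.png',im[130:300,150:460],2.5)
E
```

```text
bed 10330 ((699.8538818359375, 39.665008544921875), (319.403076171875, 361.5987548828125), 87.6502685546875) px 143.0 291.0
plate 708 ((679.8243408203125, 41.401123046875), (53.74624252319336, 141.18714904785156), 88.9598388671875) px 144.0 290.0
plate 719 ((640.6825561523438, -56.203643798828125), (52.271244049072266, 141.41270446777344), 85.8631591796875) px 159.0 320.0
rails 350 ((654.84912109375, 181.92027282714844), (14.454378128051758, 257.7313537597656), 87.70654296875) px 147.0 245.0
rails 819 ((650.6744995117188, 92.54296875), (33.52451705932617, 258.90411376953125), 87.72089385986328) px 151.0 273.0
rails 754 ((646.628173828125, -6.85212516784668), (31.86194610595703, 259.03631591796875), 87.6378173828125) px 154.0 305.0
rails 231 ((651.2205200195312, -97.10011291503906), (11.759905815124512, 239.97434997558594), 87.93675994873047) px 152.0 334.0
hopper rim 1920 ((566.880615234375, 368.81494140625), (228.8634033203125, 246.58267211914062), 16.96832275390625) px 162.0 171.0
tote rim 542 ((376.3877868652344, -309.4693603515625), (171.25897216796875, 219.77398681640625), 85.16
[... 327 characters left out ...]
922), (45.64589309692383, 42.63335037231445), 3.8143084049224854) px 128.0 361.0
tray 222 ((769.504638671875, -266.3779296875), (38.737342834472656, 74.04837036132812), 62.433258056640625) px 132.0 387.0
tray 1203 ((620.6602783203125, -305.29620361328125), (175.08934020996094, 174.95382690429688), 81.44169616699219) px 179.0 397.0
tray 224 ((623.4148559570312, -338.814697265625), (44.820987701416016, 80.14875793457031), 50.1085319519043) px 177.0 407.0
tray 169 ((619.3056030273438, -272.9527893066406), (44.03418731689453, 47.82197570800781), 67.80941009521484) px 175.0 387.0
jar [0.3357 0.2395 0.0703] [0.5    0.3289 0.1018]
can [ 0.492  -0.5482  0.07  ] [ 0.5547 -0.4837  0.1164]
tongs (0, 3)
```

View pics/crop0.png

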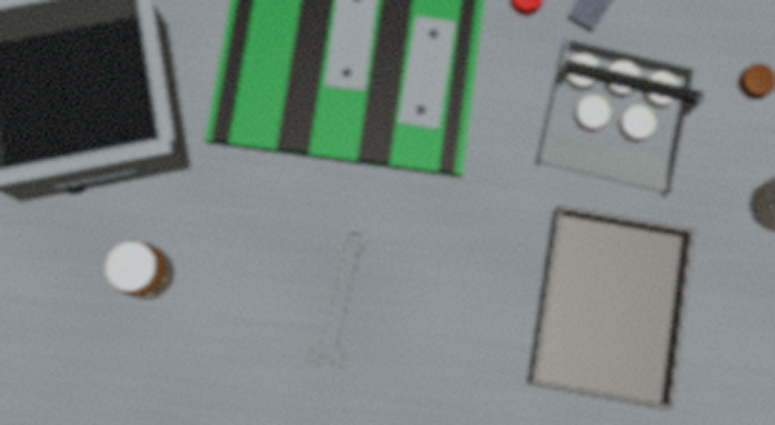

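The crop confirms the picks: two polished plates, in the middle lane (crop px 350,50) and the right lane (425,75), and five white caps. The red and brown caps lie outside the tray. I'll check where the bottles stand and set up a motion helper.

```bash
cat >> h.py <<'E'
BY=np.radians(-2.35); E0=np.array([.5215,.0475])
bx=np.array([np.cos(BY),np.sin(BY)]); by=np.array([-np.sin(BY),np.cos(BY)])
def bed(x,y): return E0+bx*x+by*y
def tobed(P): d=np.array(P)[:2]-E0; return np.array([d@bx,d@by])
def pose():
    s=status.get_obs(); return np.array(s['tool_pos']),R.from_euler('xyz',s['tool_rot'],degrees=True)
def Rt(yaw,tilt=0,rx2=0): return R.from_euler('xyz',[180,0,yaw],degrees=True)*R.from_rotvec([tilt,0,0],degrees=True)*R.from_rotvec([0,rx2,0],degrees=True)
def to(tip,Rg=None,L=.182,start=None):
    """shift in tool axes of start pose and turn to reach tip with orientation Rg"""
    p,r=start or pose(); Rg=Rg or r
    tcp=np.array(tip)-Rg.apply([0,0,L]); sh=r.inv().apply(tcp-p); tn=(r.inv()*Rg).as_rotvec(degrees=True)
    print('shift',sh.round(4),'turn',tn.round(2),'tcp',tcp.round(4),'| shift after turn',Rg.inv().apply(tcp-p).round(4)); return tcp,Rg
def st():
    s=status.get_obs(); p,r=pose(); print('t',s['time_s'],'tcp',p,s['tool_rot'],'tip',p+r.apply([0,0,.182]),'bed',tobed(p+r.apply([0,0,.182])),'F',s['force'],'w',s['grip_width'],'q',s['qpos'].round(1))
E
python3 - <<'E'
from h import *
for n in ['top','scene']:
    z=np.load(f'pics/{n}0.npz');C=cloud(cam(n),z['D']);X,Y,Z=C[...,0],C[...,1],C[...,2]
    q=C[(Z>.1)&(Z<.2)&(X>.7)&(X<1)&(abs(Y-.05)<.12)]
    b=np.array([tobed(i) for i in q]); print(n,len(b)); 
    if len(b):
        h,_,_=np.histogram2d(b[:,0],b[:,1],[np.arange(.22,.4,.02),np.arange(-.12,.14,.02)]); print(h.astype(int))
print(tobed([.6798,.0414]),tobed([.6407,-.0562]))
a=to([*bed(.25,0),.15],Rt(87.65,0)); to([*bed(.25,0),.1],Rt(87.65,-25))
E
```

```text
top 695
[[  0   0   0   0   0   0   0   0   0   0   0   0]
 [  0   0   0   0   0   0   0   0   0   0   0   0]
 [  0   0   0   0   0   0   0   0   0   0   0   0]
 [  0   0  21 114  98   1   0  56 110  87   2   0]
 [  0   0  59   0   3  35   0  68   0   4  11   0]
 [  0   0   5   0   0   4   0  11   0   1   4   0]
 [  0   0   0   1   0   0   0   0   0   0   0   0]
 [  0   0   0   0   0   0   0   0   0   0   0   0]]
scene 2441
[[  0   0   0   0   0   0   0   0   0   0   0   0]
 [  0   0   0   0   0   0   0   0   0   0   0   0]
 [  0   0   0   0   0   0   0   0   0   0   0   0]
 [  0   0   0   0   0   0   0   1   0   0   0   0]
 [  0   0   3   0   0   7   0  21   0   0   3   0]
 [  0   0 101   1   1 157   0 226   0  30  94   0]
 [  0   0  68 376 407  86   0 100 417 342   0   0]
 [  0   0   0   0   0   0   0   0   0   0   0   0]]
[0.1584 0.0004] [ 0.1234 -0.0987]
shift [-0.3614  0.7162  0.0728] turn [  0.    -0.   -16.83] tcp [0.7713 0.0372 0.332 ] | shift after turn [-0.5533  0.5809  0.0728]
shift [-0.3837  0.6426  0.1398] turn [-24.82   3.67 -16.57] tcp [0.6944 0.0404 0.2649] | shift after turn [-0.5533  0.3976  0.3397]
```

Emit:
jog_arm([
  [1,0,0,0,0,0,-5.61],
  [1,0,0,0,0,0,-5.61],
  [1,0,0,0,0,0,-5.61],
  [1,0,0,0,-6.25,0,0],
  [1,0,0,0,-6.25,0,0],
  [1,0,0,0,-6.25,0,0],
  [1,0,0,0,-6.25,0,0],
  [1,-0.028,0.023,0.0107,0,0,0],
  [1,-0.028,0.023,0.0107,0,0,0],
  [1,-0.028,0.023,0.0107,0,0,0],
  [1,-0.028,0.023,0.0107,0,0,0],
  [1,-0.028,0.023,0.0107,0,0,0],
], grip_force=40)

```text
time_s: 2.0
tool_pos: [0.3353, 0.4673, 0.405]
tool_rot: [155.0, -0.0, 87.7]
force: [0.6, -0.0, 0.7]
grip_width: 0.0151
```

Emit:
jog_arm([
  [1,-0.028,0.023,0.0107,0,0,0],
  [1,-0.028,0.023,0.0107,0,0,0],
  [1,-0.028,0.023,0.0107,0,0,0],
  [1,-0.028,0.023,0.0107,0,0,0],
  [1,-0.028,0.023,0.0107,0,0,0],
  [1,-0.028,0.023,0.0107,0,0,0],
  [1,-0.028,0.023,0.0107,0,0,0],
  [1,-0.028,0.023,0.0107,0,0,0],
  [1,-0.028,0.023,0.0107,0,0,0],
  [1,-0.028,0.023,0.0107,0,0,0],
  [1,-0.028,0.023,0.0107,0,0,0],
  [1,0,0,0,0,0,0],
])

```text
time_s: 3.0
tool_pos: [0.6043, 0.1406, 0.4059]
tool_rot: [154.8, 0.2, 86.9]
force: [-0.8, -1.2, -0.1]
grip_width: 0.0003
```

```bash
python3 - <<'E'
from h import *
st(); to([*bed(.248,0),.1],Rt(87.65,-25))
E
```

```text
t 3.0 tcp [0.6043 0.1406 0.4059] [154.8225   0.1852  86.9498] tip [0.6816 0.1359 0.2412] bed [0.1564 0.0949] F [-0.7891 -1.1615 -0.0569] w 0.0002913171974846478 q [-41.    6.1  24.6 100.4   7.9  50.7  66.1]
shift [-0.0948  0.0243  0.1676] turn [ 0.18  0.46 -0.56] tcp [0.6924 0.0405 0.2649] | shift after turn [-0.0964  0.0239  0.1667]
```

Emit:
jog_arm([
  [1,-0.032,0.028,0.013,0,0,-0.5],
  [1,-0.032,0.028,0.013,0,0,0],
  [1,-0.032,0.028,0.013,0,0,0],
  [1,0,-0.0149,0.032,0,0,0],
  [1,0,-0.0149,0.032,0,0,0],
  [1,0,-0.0149,0.032,0,0,0],
  [1,0,-0.0075,0.016,0,0,0],
  [1,0,0,0,0,0,0],
  [1,0,0,0,0,0,0],
])

```text
time_s: 3.75
tool_pos: [0.684, 0.0564, 0.2811]
tool_rot: [155.1, 0.2, 88.1]
force: [0.6, -1.1, 0.4]
grip_width: 0.0005
```

```bash
python3 - <<'E'
from h import *
st(); to([*bed(.248,0),.078],Rt(87.65,-25))
im,D=cams.read_camera('scene');save('s1.png',im[120:340,250:450],3)
E
```

```text
t 3.75 tcp [0.684  0.0564 0.2811] [155.1023   0.2437  88.1131] tip [0.7606 0.0532 0.1161] bed [0.2386 0.0155] F [ 0.5883 -1.1125  0.3733] w 0.000508329395244492 q [-29.2  20.5  25.5  99.5  -7.8  37.4  86.3]
shift [-0.0155 -0.008   0.0385] turn [-0.1   0.03  0.52] tcp [0.6924 0.0405 0.2429] | shift after turn [-0.0156 -0.0079  0.0385]
```

View pics/s1.png

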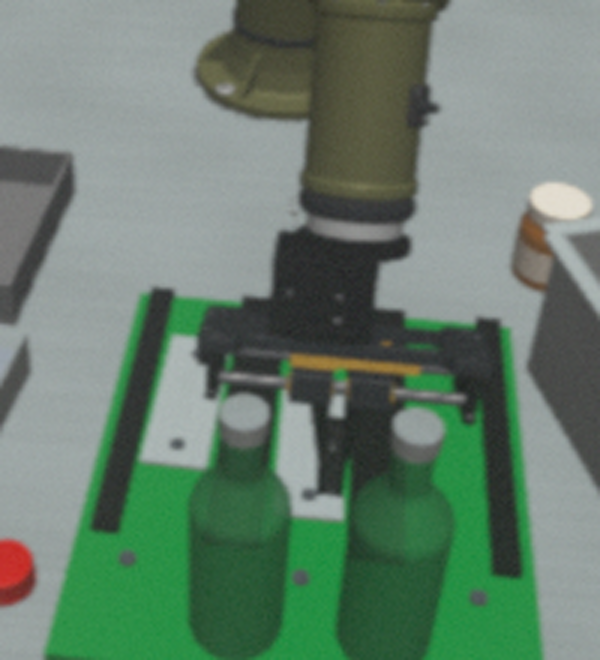

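The picture shows closed fingers above the middle plate (crop 330,480), clear of the bottles. The plate's rear end is at about (310,515). Now I shift over behind it and go down.

Emit:
jog_arm([
  [1,-0.0155,0.0085,0.004,0,0,0.3],
  [1,0,-0.006,0.0128,0,0,0],
  [1,0,-0.006,0.0128,0,0,0],
  [1,0,0,0,0,0,0],
  [1,0,0,0,0,0,0],
])

```text
time_s: 4.22
tool_pos: [0.6936, 0.0406, 0.2554]
tool_rot: [154.9, 0.0, 87.8]
force: [-0.8, -0.6, 0.5]
grip_width: 0.0006
```

```bash
python3 - <<'E'
from h import *
st()
E
```

```text
t 4.2167 tcp [0.6936 0.0406 0.2554] [154.8797   0.0469  87.8489] tip [0.7708 0.0376 0.0906] bed [0.2495 0.0003] F [-0.783  -0.5646  0.5282] w 0.0006144359470443799 q [-26.5  23.   24.4  99.5 -10.3  34.7  89.2]
```

Emit:
jog_arm([
  [1,0,-0.0051,0.0109,0,0,0],
  [1,0,0,0,0,0,0],
  [1,0,-0.0008,0.0018,0,0,0],
  [1,0,0,0,0,0,0],
])

```text
time_s: 4.55
tool_pos: [0.6932, 0.0406, 0.2399]
tool_rot: [155.0, 0.1, 87.9]
force: [0.1, 0.5, 0.4]
grip_width: 0.001
```

Emit:
jog_arm([
  [1,0,-0.0005,0.001,0,0,0],
  [1,0,0,0,0,0,0],
])

```text
time_s: 4.72
tool_pos: [0.6934, 0.0405, 0.2395]
tool_rot: [154.9, 0.1, 87.8]
force: [-1.1, 1.2, 2.7]
grip_width: 0.0007
```

Emit:
jog_arm([
  [1,0,-0.0005,0.001,0,0,0],
  [1,0,0,0,0,0,0],
])

```text
time_s: 4.88
tool_pos: [0.6935, 0.0404, 0.2392]
tool_rot: [154.9, 0.0, 87.8]
force: [-3.2, -0.1, 8.3]
grip_width: 0.0007
```

Emit:
jog_arm([
  [1,0,-0.0159,-0.0075,0,0,0],
  [1,0,-0.0159,-0.0075,0,0,0],
  [1,0,-0.0159,-0.0075,0,0,0],
  [1,0,-0.0159,-0.0074,0,0,0],
  [1,0,-0.0159,-0.0074,0,0,0],
  [1,0,-0.0159,-0.0074,0,0,0],
  [1,0,-0.0159,-0.0074,0,0,0],
  [1,0,-0.01,-0.0047,0,0,0],
  [1,0,0,0,0,0,0],
])

```text
time_s: 5.63
tool_pos: [0.5587, 0.0455, 0.2391]
tool_rot: [154.8, -0.0, 87.9]
force: [-4.1, -0.4, 7.4]
grip_width: 0.0007
```

```bash
cat >> h.py <<'E'
def plates(z0=.073):
    p=cam('top');im,D=cams.read_camera('top');C=cloud(p,D);X,Y,Z=C[...,0],C[...,1],C[...,2]
    hsv=cv2.cvtColor(im,cv2.COLOR_RGB2HSV)
    m=((abs(Z-z0)<.006)&(X<.85)&(X>.4)&(Y>-.12)&(Y<.2)&(hsv[...,1]<70)&(hsv[...,2]>110)).astype(np.uint8)
    k,l,s,_=cv2.connectedComponentsWithStats(m)
    for i in range(1,k):
        if s[i,4]<80: continue
        r,c=np.nonzero(l==i); P=np.array([tobed(at_z(p,a,b,z0)) for a,b in zip(r,c)])*1000
        print('plate bed mm',s[i,4],cv2.minAreaRect(P.astype(np.float32)),P.min(0),P.max(0))
    return im,D
E
python3 - <<'E'
from h import *
st();im,D=plates();save('t2.png',im[110:260,220:380],4)
E
```

```text
t 5.6333 tcp [0.5587 0.0455 0.2391] [154.8463  -0.0188  87.8519] tip [0.636  0.0426 0.0743] bed [ 0.1146 -0.0002] F [-4.1391 -0.4128  7.3797] w 0.0006862148454681011 q [-35.8   8.7  28.7 118.9   0.5  28.7  79.3]
plate bed mm 513 ((123.43164825439453, -98.9874496459961), (52.736114501953125, 141.63885498046875), 88.23597717285156) [  52.0365 -127.3468] [194.8095 -73.9156]
```

View pics/t2.png

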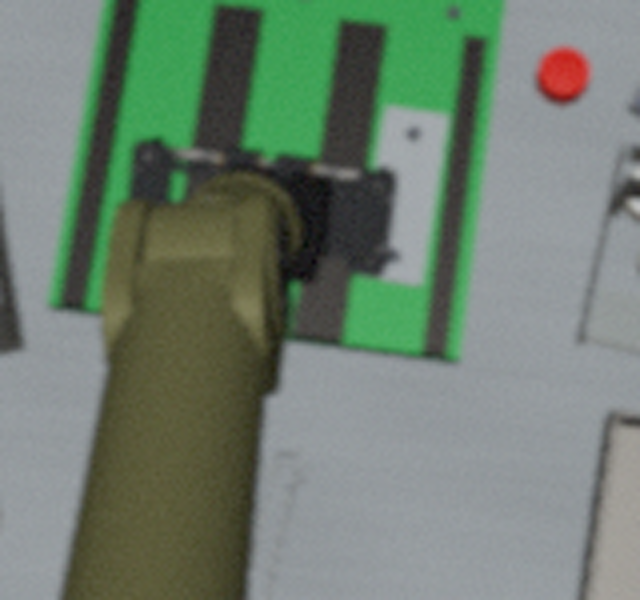

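The top view shows the middle lane clear behind the fingers, so the plate slid. The right plate is untouched (410,195). Another 20 mm of push, then lift and move to the right lane.

Emit:
jog_arm([
  [1,0,-0.009,-0.0042,0,0,0],
  [1,0,-0.0091,-0.0043,0,0,0],
  [1,0,0,0,0,0,0],
  [1,0,0.0085,-0.018,0,0,0],
  [1,0,0.0085,-0.018,0,0,0],
  [1,-0.033,0.037,0.0173,0,0,0],
  [1,-0.033,0.037,0.0173,0,0,0],
  [1,-0.033,0.033,0.0154,0,0,0],
  [1,0,0,0,0,0,0],
  [1,0,0,0,0,0,0],
])

```text
time_s: 6.52
tool_pos: [0.6323, -0.041, 0.2766]
tool_rot: [155.1, 0.2, 87.5]
force: [-0.6, 0.0, -0.0]
grip_width: 0.0003
```

```bash
python3 - <<'E'
from h import *
st();to([*bed(.214,-.099),.0777],Rt(87.65,-25))
E
```

```text
t 6.5167 tcp [ 0.6323 -0.041   0.2766] [155.1041   0.2004  87.5104] tip [ 0.7088 -0.0449  0.1115] bed [ 0.191  -0.0847] F [-0.6199  0.013  -0.0242] w 0.0002668124436855414 q [-26.2  15.   31.1 107.4 -12.9  35.2  98.9]
shift [-0.0149  0.0064  0.0404] turn [-0.1   0.24 -0.04] tcp [ 0.6544 -0.057   0.2426] | shift after turn [-0.0151  0.0063  0.0403]
```

Emit:
jog_arm([
  [1,-0.0149,0.0208,0.0097,0,0,0],
  [1,0,0,0,0,0,0],
  [1,0,-0.0072,0.0154,0,0,0],
  [1,0,-0.0072,0.0154,0,0,0],
  [1,0,0,0,0,0,0],
  [1,0,0,0,0,0,0],
])

```text
time_s: 7.02
tool_pos: [0.6533, -0.0523, 0.2428]
tool_rot: [155.1, 0.1, 87.9]
force: [0.5, 0.2, -0.1]
grip_width: 0.0004
```

Emit:
jog_arm([
  [1,0,-0.0007,0.0015,0,0,0],
  [1,0,0,0,0,0,0],
])

```text
time_s: 7.18
tool_pos: [0.6542, -0.053, 0.2426]
tool_rot: [155.0, 0.1, 87.9]
force: [-0.3, -0.1, 0.2]
grip_width: 0.0006
```

Emit:
jog_arm([
  [1,0,-0.0005,0.001,0,0,0],
  [1,0,0,0,0,0,0],
])

```text
time_s: 7.35
tool_pos: [0.6543, -0.0534, 0.2413]
tool_rot: [155.0, 0.1, 87.8]
force: [0.2, 0.3, -0.6]
grip_width: 0.0004
```

Emit:
jog_arm([
  [1,-0.003,-0.0007,0.0015,0,0,0],
  [1,0,0,0,0,0,0],
  [1,0,-0.0004,0.0009,0,0,0],
  [1,0,0,0,0,0,0],
])

```text
time_s: 7.68
tool_pos: [0.6545, -0.0568, 0.2393]
tool_rot: [154.9, 0.1, 87.8]
force: [-3.6, 0.5, 5.9]
grip_width: 0.0003
```

```bash
python3 - <<'E'
from h import *
st()
E
```

```text
t 7.6833 tcp [ 0.6545 -0.0568  0.2393] [154.9241   0.0502  87.816 ] tip [ 0.7316 -0.0598  0.0744] bed [ 0.2143 -0.0986] F [-3.614   0.5258  5.9032] w 0.00030458843033393125 q [-21.5  20.3  28.5 105.8 -19.   32.2 105.2]
```

Emit:
jog_arm([
  [1,0,-0.0155,-0.0073,0,0,0],
  [1,0,-0.0155,-0.0073,0,0,0],
  [1,0,-0.0155,-0.0073,0,0,0],
  [1,0,-0.0155,-0.0072,0,0,0],
  [1,0,-0.0155,-0.0072,0,0,0],
  [1,0,-0.0155,-0.0072,0,0,0],
  [1,0,-0.0155,-0.0072,0,0,0],
  [1,0,0,0,0,0,0],
  [1,0,0,0,0,0,0],
])

```text
time_s: 8.43
tool_pos: [0.5343, -0.0523, 0.2393]
tool_rot: [154.9, 0.0, 87.8]
force: [-2.3, 0.8, 5.5]
grip_width: 0.0006
```

```bash
python3 - <<'E'
from h import *
st(); im,D=plates()
E
```

```text
t 8.4333 tcp [ 0.5343 -0.0523  0.2393] [154.9013   0.0174  87.8127] tip [ 0.6114 -0.0553  0.0744] bed [ 0.0941 -0.099 ] F [-2.3269  0.7603  5.4834] w 0.0005758659668515156 q [-28.4   5.7  32.7 122.1  -7.6  28.2  97.3]
plate bed mm 618 ((11.352035522460938, 3.249910354614258), (57.127288818359375, 140.55760192871094), 89.61859893798828) [-59.0716 -25.3529] [81.735  31.7222]
```

Emit:
jog_arm([
  [1,0,0.0127,-0.027,0,0,0],
  [1,0,0.0127,-0.027,0,0,0],
  [0.4,0,0.0127,-0.027,0,0,0],
  [0.4,0,0,0,6.25,0,0],
  [0.4,0,0,0,6.25,0,0],
  [0.15,0,0,0,6.25,0,0],
  [0.15,0,0,0,6.25,0,0],
  [0.15,0,0,0,0,0,0],
  [0.15,0,0,0,0,0,0],
])

```text
time_s: 9.23
tool_pos: [0.5355, -0.0521, 0.327]
tool_rot: [179.9, 0.2, 87.8]
force: [-0.9, -0.4, 0.8]
grip_width: 0.0395
```

```bash
python3 - <<'E'
from h import *
st(); im,D=plates(); to([*bed(-.022,-.100),.12],Rt(87.65))
E
```

```text
t 9.2333 tcp [ 0.5355 -0.0521  0.327 ] [179.9142   0.1726  87.7986] tip [ 0.5357 -0.0527  0.145 ] bed [ 0.0183 -0.0995] F [-0.9074 -0.3682  0.8344] w 0.03949285756968502 q [-29.1   8.4  34.8 106.   -5.   67.   95.1]
plate bed mm 251 ((11.868087768554688, 17.589855194091797), (139.93475341796875, 26.284713745117188), 4.109874248504639) [-58.786    4.0448] [82.1593 31.7222]
shift [-0.0008 -0.0396  0.0251] turn [0.11 0.14 0.15] tcp [ 0.4954 -0.0515  0.302 ] | shift after turn [-0.001  -0.0396  0.0251]
```

Emit:
jog_arm([
  [0.1,-0.0008,-0.0396,0,0,0,0],
  [0.1,0,0,0,0,0,0],
  [0.1,0,0,0,0,0,0],
  [0.1,0,0,0,0,0,0],
  [0.1,0,0,0.027,0,0,0],
  [0.1,0,0,0.027,0,0,0],
  [0.1,0,0,0.0275,0,0,0],
  [0.1,0,0,0,0,0,0],
])

```text
time_s: 9.95
tool_pos: [0.4937, -0.0509, 0.2425]
tool_rot: [-179.7, 0.2, 87.8]
force: [-1.9, -0.1, 1.1]
grip_width: 0.078
```

```bash
python3 - <<'E'
from h import *
st()
im,D=cams.read_camera('scene');save('s3.png',im[120:340,230:430],3)
E
```

```text
t 9.95 tcp [ 0.4937 -0.0509  0.2425] [-179.6679    0.1641   87.8368] tip [ 0.4926 -0.0514  0.0605] bed [-0.0248 -0.1   ] F [-1.8862 -0.1227  1.1086] w 0.07798512734602744 q [-29.4   9.2  34.7 116.1  -6.   56.8  96.1]
```

View pics/s3.png

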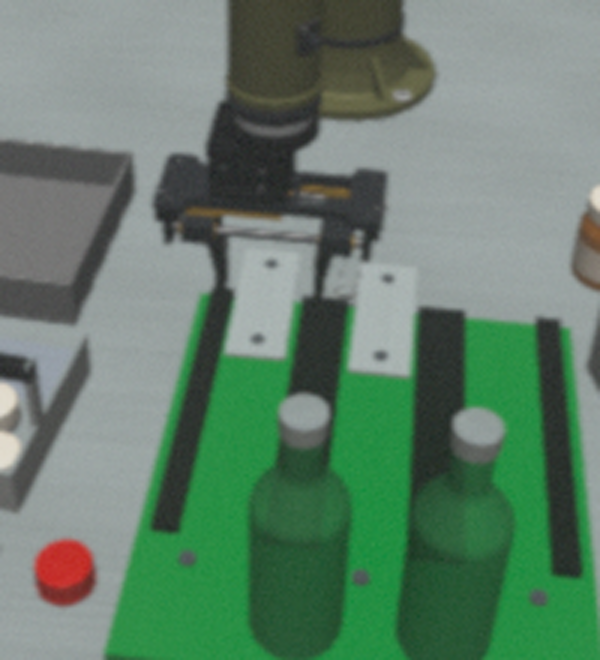

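Both plates jut over the edge, and the fingers straddle the right one (crop 225–325, 280). Grip it.

Emit:
jog_arm([
  [0.5,0,0,0.001,0,0,0],
  [0.5,0,0,0,0,0,0],
  [0.5,0,0,0,0,0,0],
  [0.6,0,0,0,0,0,0],
  [0.7,0,0,0,0,0,0],
  [0.7,0,0,0,0,0,0],
  [0.7,0,0,0,0,0,0],
  [0.7,0,0,0,0,0,0],
], grip_force=50)

```text
time_s: 10.67
tool_pos: [0.4956, -0.0513, 0.2458]
tool_rot: [179.9, 0.1, 87.8]
force: [0.3, -0.5, 1.6]
grip_width: 0.048
```

Emit:
jog_arm([
  [0.8,0,0,-0.01,0,0,0],
  [0.8,0,0,-0.02,0,0,0],
  [0.8,0,0,-0.03,0,0,0],
  [0.8,0,0,0,0,0,0],
])

```text
time_s: 11.0
tool_pos: [0.4969, -0.0518, 0.3103]
tool_rot: [179.6, 0.0, 87.8]
force: [1.2, -0.3, -0.4]
grip_width: 0.0481
```

```bash
python3 - <<'E'
from h import *
st()
im,D=cams.read_camera('scene');save('s4.png',im[120:280,230:430],3)
# tote now
im,D=cams.read_camera('top');p=cam('top')
C=cloud(p,D);X,Y,Z=C[...,0],C[...,1],C[...,2]
def rect(m,z0,n):
    r,c=np.nonzero(m);P=np.array([at_z(p,a,b,z0)[:2] for a,b in zip(r,c)]);print(n,cv2.minAreaRect((P*1000).astype(np.float32)))
rect((abs(Z-.05)<.012)&(X<.52)&(X>.2)&(Y<-.18)&(Y>-.46),.05,'tote')
E
```

```text
t 11.0 tcp [ 0.4969 -0.0518  0.3103] [179.5684   0.0195  87.8022] tip [ 0.4983 -0.0519  0.1283] bed [-0.0191 -0.1002] F [ 1.2003 -0.2655 -0.4075] w 0.04805771210135283 q [-30.7   3.8  35.  112.3  -2.4  64.2  93.2]
tote ((376.3804931640625, -309.47119140625), (171.28695678710938, 219.77098083496094), 85.17916107177734)
```

View pics/s4.png

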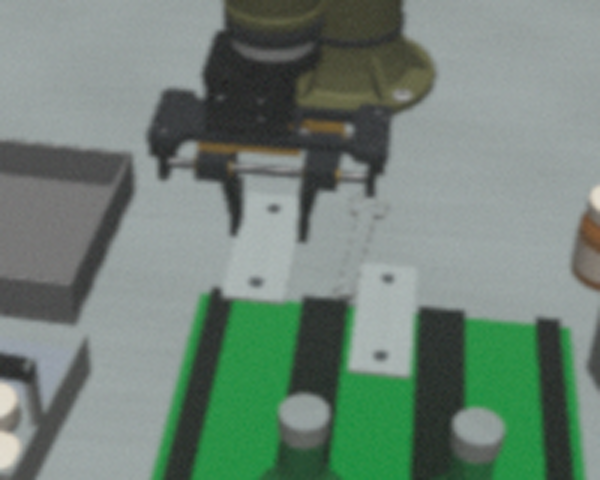

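```bash
cat >> h.py <<'E'
TC=np.array([.3764,-.3095]);TY=-4.82
def tote(x,y):
    a=np.radians(TY);return TC+x*np.array([np.cos(a),np.sin(a)])+y*np.array([-np.sin(a),np.cos(a)])
E
python3 - <<'E'
from h import *
print(tote(-.022,-.03)); to([*tote(-.022,-.03),.12],Rt(90+TY))
E
```

```text
[ 0.352  -0.3375]
shift [-0.2915 -0.1326  0.0044] turn [0.13 0.03 2.65] tcp [ 0.352  -0.3375  0.302 ] | shift after turn [-0.2973 -0.119   0.0045]
```

Emit:
jog_arm([
  [0.8,-0.0292,-0.0133,0,0,0,0.5],
  [0.8,-0.0294,-0.013,0,0,0,0.5],
  [0.8,-0.0294,-0.013,0,0,0,0.5],
  [0.8,-0.0294,-0.0125,0,0,0,0.5],
  [0.8,-0.0295,-0.0122,0,0,0,0.6],
  [0.8,-0.0297,-0.012,0,0,0,0],
  [0.8,-0.0297,-0.012,0,0,0,0],
  [0.8,-0.0297,-0.012,0,0,0,0],
  [0.8,-0.0297,-0.012,0,0,0,0],
  [0.8,-0.0297,-0.012,0,0,0,0],
  [0.8,0,0,0,0,0,0],
  [0.8,0,0,0,0,0,0],
])

```text
time_s: 12.1
tool_pos: [0.3493, -0.3385, 0.3047]
tool_rot: [-179.9, 0.1, 85.0]
force: [1.0, 1.2, -1.4]
grip_width: 0.0483
```

```bash
python3 - <<'E'
from h import *
st();to([*tote(-.022,-.03),.03],Rt(90+TY))
E
```

```text
t 12.1 tcp [ 0.3493 -0.3385  0.3047] [-179.8668    0.0632   84.9561] tip [ 0.3489 -0.3386  0.1227] bed [-0.1566 -0.3929] F [ 0.9879  1.1922 -1.4453] w 0.04829392128537155 q [-11.3   2.8  54.1 114.5  -2.4  63.9 128.8]
shift [0.0013 0.0028 0.0927] turn [-0.13  0.06 -0.22] tcp [ 0.352  -0.3375  0.212 ] | shift after turn [0.0011 0.0025 0.0927]
```

Emit:
jog_arm([
  [0.8,0.001,0.0025,0.03,0,0,0],
  [0.8,0,0,0.03,0,0,0],
  [0.8,0,0,0.025,0,0,0],
  [0.8,0,0,0.012,0,0,0],
  [0.8,0,0,0.006,0,0,0],
  [0.8,0,0,0.004,0,0,0],
  [0.8,0,0,0,0,0,0],
])

```text
time_s: 12.68
tool_pos: [0.3539, -0.336, 0.1982]
tool_rot: [-179.9, 0.0, 85.3]
force: [0.4, 0.3, -1.6]
grip_width: 0.0482
```

Emit:
jog_arm([
  [0.8,0,0,0.002,0,0,0],
  [0.8,0,0,0,0,0,0],
])

```text
time_s: 12.85
tool_pos: [0.3541, -0.3368, 0.1973]
tool_rot: [179.9, 0.1, 85.3]
force: [-0.1, -0.3, -0.0]
grip_width: 0.0481
```

Emit:
jog_arm([
  [0.8,0,0,0.003,0,0,0],
  [0.8,0,0,0.002,0,0,0],
  [0.8,0,0,0,0,0,0],
])

```text
time_s: 13.1
tool_pos: [0.3537, -0.3366, 0.1916]
tool_rot: [180.0, 0.1, 85.2]
force: [-0.3, -0.3, -1.3]
grip_width: 0.0481
```

Emit:
jog_arm([
  [0.42,0,0,0,0,0,0],
  [0.36,0,0,0,0,0,0],
  [0.32,0,0,0,0,0,0],
  [0.32,0,0,0,0,0,0],
  [0.32,0,0,0,0,0,0],
  [0.32,0,0,0,0,0,0],
])

```text
time_s: 13.6
tool_pos: [0.3537, -0.3368, 0.1918]
tool_rot: [180.0, 0.1, 85.2]
force: [1.0, -0.1, -0.1]
grip_width: 0.0588
```

Emit:
jog_arm([
  [0.32,0,0,-0.03,0,0,0],
  [0.32,0,0,-0.035,0,0,0],
  [0.32,0,0,-0.04,0,0,0],
  [0.32,0,0,0,0,0,0],
])

```text
time_s: 13.93
tool_pos: [0.3551, -0.3393, 0.3032]
tool_rot: [179.4, 0.3, 85.2]
force: [1.3, -1.1, 0.4]
grip_width: 0.0592
```

```bash
python3 - <<'E'
from h import *
st();im,D=plates();to([*bed(-.023,.002),.12],Rt(87.65))
im,D=cams.read_camera('scene');save('s5.png',im[110:270,180:340],3)
E
```

```text
t 13.9333 tcp [ 0.3551 -0.3393  0.3032] [179.3614   0.2966  85.1756] tip [ 0.357  -0.3404  0.1212] bed [-0.1484 -0.3943] F [ 1.3051 -1.1018  0.4426] w 0.059152573315356005 q [-12.9   3.5  55.9 114.4  -3.4  63.  129.6]
plate bed mm 737 ((11.354293823242188, 3.588024139404297), (54.340576171875, 140.55760192871094), 89.61859893798828) [-59.0716 -23.5901] [81.735  30.8353]
shift [ 0.3991  0.1111 -0.0018] turn [ 0.49  0.2  -2.41] tcp [0.4986 0.0504 0.302 ] | shift after turn [ 0.394   0.1278 -0.0015]
```

View pics/s5.png

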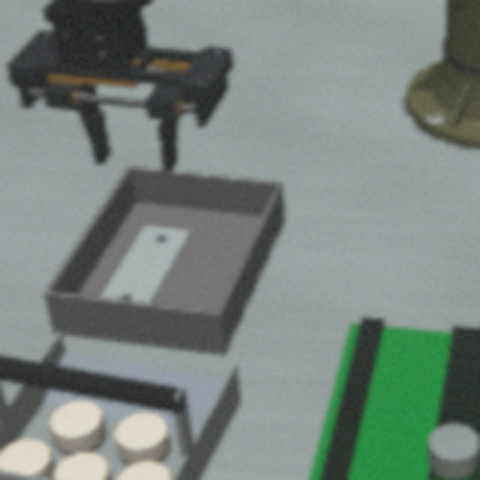

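The first plate lies flat in the tote (crop 145,265). Now for the second.

Emit:
jog_arm([
  [0.1,0.033,0.0085,0,0,0,-0.5],
  [0.1,0.033,0.009,0,0,0,-0.5],
  [0.1,0.033,0.009,0,0,0,-0.5],
  [0.1,0.033,0.0095,0,0,0,-0.5],
  [0.1,0.033,0.01,0,0,0,-0.4],
  [0.1,0.033,0.0105,0,0,0,0],
  [0.1,0.033,0.0105,0,0,0,0],
  [0.1,0.033,0.0105,0,0,0,0],
  [0.1,0.033,0.0105,0,0,0,0],
  [0.1,0.033,0.0105,0,0,0,0],
  [0.1,0.033,0.0105,0,0,0,0],
  [0.1,0.033,0.0105,0,0,0,0],
])

```text
time_s: 15.03
tool_pos: [0.4929, 0.0545, 0.2942]
tool_rot: [-179.8, 0.1, 87.6]
force: [0.0, -0.6, 0.0]
grip_width: 0.0786
```

```bash
python3 - <<'E'
from h import *
st();to([*bed(-.023,.002),.062],Rt(87.65))
E
```

```text
t 15.0333 tcp [0.4929 0.0545 0.2942] [-179.8056    0.1283   87.6284] tip [0.4923 0.0541 0.1122] bed [-0.0295  0.0054] F [ 0.0095 -0.6095  0.045 ] w 0.07856192802474582 q [-38.1   4.7  30.2 113.3  -2.5  62.9  80.7]
shift [-0.0037  0.006   0.0502] turn [-0.19  0.13 -0.02] tcp [0.4986 0.0504 0.244 ] | shift after turn [-0.0038  0.0058  0.0502]
```

Emit:
jog_arm([
  [0.1,-0.003,0.004,0,0,0,0],
  [0.1,0,0,0,0,0,0],
  [0.1,0,0,0.02,0,0,0],
  [0.1,0,0,0.02,0,0,0],
  [0.1,0,0,0.009,0,0,0],
  [0.1,0,0,0,0,0,0],
  [0.1,0,0,0,0,0,0],
])

```text
time_s: 15.62
tool_pos: [0.4968, 0.0487, 0.2466]
tool_rot: [-179.9, 0.1, 87.5]
force: [0.0, 0.5, 0.2]
grip_width: 0.0783
```

```bash
python3 - <<'E'
from h import *
st()
E
```

```text
t 15.6167 tcp [0.4968 0.0487 0.2466] [-179.8946    0.1328   87.5414] tip [0.4964 0.0483 0.0646] bed [-0.0251 -0.0003] F [0.0075 0.4603 0.18  ] w 0.0783022283687515 q [-37.    8.8  30.5 115.5  -5.2  57.1  83.6]
```

Emit:
jog_arm([
  [0.5,0.002,0,0.001,0,0,0],
  [0.5,0,0,0,0,0,0],
  [0.5,0,0,0,0,0,0],
  [0.6,0,0,0,0,0,0],
  [0.7,0,0,0,0,0,0],
  [0.7,0,0,0,0,0,0],
  [0.8,0,0,0,0,0,0],
  [0.8,0,0,0,0,0,0],
  [0.8,0,0,-0.01,0,0,0],
  [0.8,0,0,-0.02,0,0,0],
  [0.8,0,0,-0.03,0,0,0],
  [0.8,0,0,0,0,0,0],
])

```text
time_s: 16.62
tool_pos: [0.4992, 0.0515, 0.3114]
tool_rot: [179.6, -0.1, 87.6]
force: [1.6, -0.0, -0.2]
grip_width: 0.0485
```

```bash
python3 - <<'E'
from h import *
st();to([*tote(-.022,.034),.12],Rt(90+TY))
im,D=cams.read_camera('top');p=cam('top')
C=cloud(p,D);X,Y,Z=C[...,0],C[...,1],C[...,2]
r,c=np.nonzero((abs(Z-.05)<.012)&(X<.52)&(X>.2)&(Y<-.18)&(Y>-.46));P=np.array([at_z(p,a,b,.05)[:2] for a,b in zip(r,c)]);print(cv2.minAreaRect((P*1000).astype(np.float32)))
E
```

```text
t 16.6167 tcp [0.4992 0.0515 0.3114] [179.5564  -0.0667  87.604 ] tip [0.5006 0.0516 0.1294] bed [-0.021   0.0033] F [ 1.5923 -0.008  -0.2012] w 0.04846644735819009 q [-38.2   4.   30.6 111.8  -2.2  64.3  80.9]
shift [-0.3309 -0.1282  0.008 ] turn [ 0.44 -0.08  2.42] tcp [ 0.3573 -0.2738  0.302 ] | shift after turn [-0.336  -0.1141  0.0094]
((376.3894958496094, -309.5180969238281), (171.1950225830078, 219.74513244628906), 85.17916107177734)
```

Emit:
jog_arm([
  [0.8,-0.0332,-0.0127,0,0,0,0.5],
  [0.8,-0.0334,-0.0124,0,0,0,0.5],
  [0.8,-0.0335,-0.0121,0,0,0,0.5],
  [0.8,-0.0336,-0.0118,0,0,0,0.5],
  [0.8,-0.0337,-0.0115,0,0,0,0.4],
  [0.8,-0.0338,-0.0114,0,0,0,0],
  [0.8,-0.0338,-0.0114,0,0,0,0],
  [0.8,-0.0338,-0.0114,0,0,0,0],
  [0.8,-0.0338,-0.0114,0,0,0,0],
  [0.8,-0.0338,-0.0114,0,0,0,0],
  [0.8,0,0,0,0,0,0],
  [0.8,0,0,0,0,0,0],
])

```text
time_s: 17.67
tool_pos: [0.3548, -0.277, 0.3061]
tool_rot: [-179.9, 0.1, 84.9]
force: [0.6, 0.0, -2.0]
grip_width: 0.0481
```

```bash
python3 - <<'E'
from h import *
st();to([*tote(-.022,.032),.014],Rt(90+TY))
E
```

```text
t 17.6667 tcp [ 0.3548 -0.277   0.3061] [-179.949     0.0528   84.9385] tip [ 0.3546 -0.2772  0.1241] bed [-0.1534 -0.3312] F [ 0.5884  0.0152 -1.9638] w 0.048093912150674004 q [-19.8  -5.3  53.  118.9   4.8  64.4 115.9]
shift [0.0016 0.0024 0.1101] turn [-0.05  0.05 -0.24] tcp [ 0.3572 -0.2758  0.196 ] | shift after turn [0.0015 0.0023 0.1101]
```

Emit:
jog_arm([
  [0.8,0.001,0.002,0.03,0,0,0],
  [0.8,0,0,0.03,0,0,0],
  [0.8,0,0,0.025,0,0,0],
  [0.8,0,0,0.012,0,0,0],
  [0.8,0,0,0.008,0,0,0],
  [0.8,0,0,0.004,0,0,0],
  [0.8,0,0,0,0,0,0],
  [0.8,0,0,0,0,0,0],
])

```text
time_s: 18.33
tool_pos: [0.3588, -0.2747, 0.1981]
tool_rot: [179.9, 0.1, 85.3]
force: [-0.3, -0.7, -0.4]
grip_width: 0.0484
```

```bash
python3 - <<'E'
from h import *
st();to([*tote(-.022,.032),.013],Rt(90+TY))
E
```

```text
t 18.3333 tcp [ 0.3588 -0.2747  0.1981] [179.9488   0.0831  85.2694] tip [ 0.359  -0.275   0.0161] bed [-0.1492 -0.3289] F [-0.266  -0.6802 -0.4205] w 0.04844004194177936 q [-17.1   9.8  54.7 124.4 -10.4  50.3 129.2]
shift [-0.0012 -0.0016  0.0031] turn [0.05 0.08 0.09] tcp [ 0.3572 -0.2758  0.195 ] | shift after turn [-0.0012 -0.0016  0.0031]
```

Emit:
jog_arm([
  [0.8,-0.001,-0.001,0.003,0,0,0],
  [0.8,0,0,0,0,0,0],
  [0.42,0,0,0,0,0,0],
  [0.37,0,0,0,0,0,0],
  [0.34,0,0,0,0,0,0],
  [0.34,0,0,0,0,0,0],
  [0.34,0,0,0,0,0,0],
  [0.34,0,0,0,0,0,0],
])

```text
time_s: 19.0
tool_pos: [0.3573, -0.2758, 0.1947]
tool_rot: [180.0, 0.1, 85.2]
force: [0.6, -0.2, 0.1]
grip_width: 0.0571
```

Emit:
jog_arm([
  [0.34,0,0,-0.03,0,0,0],
  [0.34,0,0,-0.035,0,0,0],
  [0.34,0,0,-0.04,0,0,0],
  [0.34,0,0,-0.03,0,0,0],
  [0.2,0,0,-0.03,0,0,0],
])

```text
time_s: 19.42
tool_pos: [0.3569, -0.2759, 0.3617]
tool_rot: [179.9, 0.1, 85.2]
force: [0.4, 0.0, -1.3]
grip_width: 0.0597
```

```bash
cat > look.py <<'E'
from h import *
def tray():
    p=cam('top');im,D=cams.read_camera('top');C=cloud(p,D);X,Y,Z=C[...,0],C[...,1],C[...,2]
    def rect(m,z0,n):
        m=m.astype(np.uint8);k,l,s,_=cv2.connectedComponentsWithStats(m)
        if k<2: return
        i=1+np.argmax(s[1:,4]); r,c=np.nonzero(l==i);P=np.array([at_z(p,a,b,z0)[:2] for a,b in zip(r,c)]);print(n,s[i,4],cv2.minAreaRect((P*1000).astype(np.float32)))
    w=(X>.5)&(X<.85)&(Y<-.15)&(Y>-.46)
    hsv=cv2.cvtColor(im,cv2.COLOR_RGB2HSV)
    rect(w&(Z>.09)&(Z<.12),.107,'bar'); rect(w&(Z>.09)&(Z<.12)&(hsv[...,2]<80),.107,'bardark'); rect(w&(Z>.006)&(Z<.055),.03,'tray')
    rect((abs(Z-.05)<.012)&(X<.52)&(X>.2)&(Y<-.18)&(Y>-.46),.05,'tote')
    rect((abs(Z-.155)<.005)&(X<.9)&(Y>.2)&(Y<.55),.155,'hopper')
    for n in ['top','scene']:
        if n=='scene': im2,D2=cams.read_camera('scene')
        q=cam(n)
        for t,z in [('tray_grip',.1),('tray_lip',.022)]:
            for o in landmark_of(n,t)[:2]: print(n,t,round(o['conf'],2),np.round(o['position']),at_z(q,*o['position'],z))
    return im,im2
E
python3 - <<'E'
from look import *
st();im,im2=tray();save('s6.png',np.hstack([im[110:300,330:490],im2[100:290,130:320]]),2.2)
E
```

```text
t 19.4167 tcp [ 0.3569 -0.2759  0.3617] [179.8811   0.0546  85.2053] tip [ 0.3572 -0.2761  0.1797] bed [-0.1509 -0.3301] F [ 0.4104  0.0494 -1.3088] w 0.05973377770128347 q [-23.  -10.8  52.8 114.9   9.1  71.8 111.7]
bar 337 ((640.9095458984375, -306.7054138183594), (170.97181701660156, 19.13919448852539), 81.79248809814453)
bardark 222 ((640.489501953125, -303.40374755859375), (164.57582092285156, 17.072771072387695), 81.89498901367188)
tray 1366 ((621.0548095703125, -304.20159912109375), (177.27850341796875, 174.86221313476562), 81.62714385986328)
tote 130 ((480.66619873046875, -290.45355224609375), (52.878379821777344, 140.57745361328125), 17.535011291503906)
hopper 1834 ((566.880615234375, 368.81494140625), (228.8634033203125, 246.58267211914062), 16.96832275390625)
top tray_grip 0.76 [160. 402.] [ 0.6509 -0.3044  0.1   ]
top tray_lip 0.58 [201. 389.] [ 0.5353 -0.2868  0.022 ]
scene tray_grip 0.66 [235. 204.] [ 0.6361 -0.3147  0.1   ]
scene tray_lip 0.75 [228. 229.] [ 0.521  -0.2943  0.022 ]
scene tray_lip 0.4 [251. 209.] [ 0.6117 -0.3226  0.022 ]
```

View pics/s6.png

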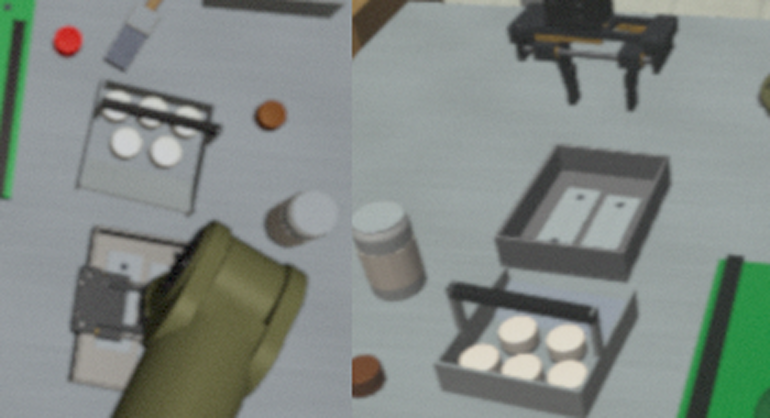

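Both plates lie flat side by side in the tote (scene half, ~560,220 and 610,220). The tray stands with its bar at about (0.641, -0.306), lip toward the robot and five caps inside. Before the tray I'll fit a quick kinematic model from the logged samples to choose a reachable pouring direction.

```bash
cat > kin.py <<'E'
from h import *
import itertools
from scipy.optimize import least_squares
S=[([-70.0095,18.4389,-4.0182,83.1748,1.2953,78.5408,-3.2591],[.2135,.6137,.4037],[179.9948,.1093,70.8228]),
([-41,6.1,24.6,100.4,7.9,50.7,66.1],[.6043,.1406,.4059],[154.8225,.1852,86.9498]),
([-26.5,23,24.4,99.5,-10.3,34.7,89.2],[.6936,.0406,.2554],[154.8797,.0469,87.8489]),
([-35.8,8.7,28.7,118.9,.5,28.7,79.3],[.5587,.0455,.2391],[154.8463,-.0188,87.8519]),
([-21.5,20.3,28.5,105.8,-19,32.2,105.2],[.6545,-.0568,.2393],[154.9241,.0502,87.816]),
([-29.1,8.4,34.8,106,-5,67,95.1],[.5355,-.0521,.327],[179.9142,.1726,87.7986]),
([-11.3,2.8,54.1,114.5,-2.4,63.9,128.8],[.3493,-.3385,.3047],[-179.8668,.0632,84.9561]),
([-38.1,4.7,30.2,113.3,-2.5,62.9,80.7],[.4929,.0545,.2942],[-179.8056,.1283,87.6284]),
([-17.1,9.8,54.7,124.4,-10.4,50.3,129.2],[.3588,-.2747,.1981],[179.9488,.0831,85.2694]),
([-23,-10.8,52.8,114.9,9.1,71.8,111.7],[.3569,-.2759,.3617],[179.8811,.0546,85.2053])]
AX='zyzyzyz'
def chain(q,s,B,T):
    A=[R.from_euler('z',B,degrees=True)]
    for a,qi,si in zip(AX,q,s): A.append(A[-1]*R.from_euler(a,si*qi,degrees=True))
    return A,A[-1]*R.from_euler('z',T,degrees=True)
def fit():
    best=None
    for s in itertools.product([1,-1],repeat=7):
        if s[1]<0: continue
        for B in range(0,360,1 if 0 else 5):
            # solve tool T by first sample
            A,_=chain(S[0][0],s,B,0); d=(A[-1].inv()*R.from_euler('xyz',S[0][2],degrees=True)); T=np.degrees(d.as_rotvec())[2]
            e=sum((chain(q,s,B,T)[1].inv()*R.from_euler('xyz',o,degrees=True)).magnitude() for q,_,o in S)
            if best is None or e<best[0]: best=(e,s,B,T)
    return best
LIM=np.array([[-163.93,163.93],[-17.29,119.83],[-79.2,71.16],[3.27,140.29],[-89.18,269.18],[5.43,117.66],[-154.24,154.24]])
E
python3 - <<'E'
from kin import *
e,s,B,T=fit();print(np.degrees(e)/len(S),s,B,T)
def res(x):
    o=[]
    for q,p,r in S:
        A,Rt_=chain(q,s,x[0],x[1])
        o+=list(10*(Rt_.inv()*R.from_euler('xyz',r,degrees=True)).as_rotvec())
    return o
f=least_squares(res,[B,T]);B,T=f.x
# lengths: offsets (x,z) in each frame 0..7
M=[];b=[]
for q,p,r in S:
    A,_=chain(q,s,B,T); M.append(np.hstack([A[i].as_matrix() for i in range(8)])); b.append(p)
M=np.vstack(M);b=np.hstack(b)
# minimal: d1 z (frame0), z in frame 2(after q2/q3), z frame 4, z frame 6, x in frames
cols=[2,8,14,20,12,9]; 
for cols in ([2,8,14,20],[2,8,14,20,6,12,18]):
    x,rs,_,_=np.linalg.lstsq(M[:,cols],b,rcond=None);print(B,T,cols,x,np.abs(M[:,cols]@x-b).max())
E
```

```text
0.0741363172969513 (-1, 1, -1, 1, -1, 1, -1) 0 179.9999345975642
0.062653495135183 180.068175536526 [2, 8, 14, 20] [0.3483 0.4014 0.5273 0.2149] 0.029193085686913783
0.062653495135183 180.068175536526 [2, 8, 14, 20, 6, 12, 18] [ 0.2877  0.4525  0.5421  0.2041 -0.0301 -0.0018 -0.004 ] 0.028218749195790843
```

```bash
cat >> kin.py <<'E'
s_=(-1,1,-1,1,-1,1,-1);B_,T_=.0,180.
def mats(): 
    M=[];b=[]
    for q,p,r in S:
        A,_=chain(q,s_,B_,T_); M.append(np.hstack([a.as_matrix() for a in A])); b.append(p)
    return np.vstack(M),np.hstack(b)
COLS=[2,8,14,20,9,12,15,18]
M_,b_=mats(); X_=np.linalg.lstsq(np.vstack([M_[:,COLS],1e-3*np.eye(len(COLS))]),np.hstack([b_,np.zeros(len(COLS))]),rcond=None)[0]
def fk(q):
    A,Rt_=chain(q,s_,B_,T_);return np.hstack([a.as_matrix() for a in A])[:,COLS]@X_,Rt_
def ik(tcp,Rg,q0):
    f=lambda q:np.r_[(fk(q)[0]-tcp)*20,(fk(q)[1].inv()*Rg).as_rotvec()*3]
    best=None
    for k in range(12):
        g=np.clip(q0+(np.random.default_rng(k).normal(0,30,7) if k else 0),LIM[:,0]+1,LIM[:,1]-1)
        r=least_squares(lambda q:np.r_[f(q),.0005*(q-q0)],g,bounds=(LIM[:,0],LIM[:,1]),x_scale=30)
        if best is None or r.cost<best.cost: best=r
    q=best.x;return q,np.linalg.norm(fk(q)[0]-tcp),np.degrees((fk(q)[1].inv()*Rg).magnitude())
E
python3 - <<'E'
from kin import *
print(X_,np.abs(M_[:,COLS]@X_-b_).max())
H=np.array([.5669,.3688])
q0=np.array([-40,10,5,95,0,75,0.])
for yaw in [17,107,197,287,62,-28,-50,-10,152]:
  for tilt in (0,40,65):
    u=np.array([np.cos(np.radians(yaw)),np.sin(np.radians(yaw))])
    t=np.radians(tilt); lipx=-.105*np.cos(t)+.078*np.sin(t); lipz=-.105*np.sin(t)-.078*np.cos(t)
    Rg=R.from_euler('xyz',[180,0,yaw],degrees=True)*R.from_rotvec([0,tilt,0],degrees=True)
    bar=np.r_[H+u*(.015-lipx),.15-lipz] if tilt>30 else np.r_[H,.29]
    tcp=bar-Rg.apply([0,0,.164]); q,ep,er=ik(tcp,Rg,q0)
    print(yaw,tilt,'err',round(ep,3),round(er,1),q.round(0),tcp.round(3), np.round(np.min([q-LIM[:,0],LIM[:,1]-q]),0))
E
```

```text
[ 0.3395  0.4128  0.5174  0.2135  0.0123  0.0282 -0.0213  0.0014] 0.028178013880826247
17 0 err 0.0 0.0 [-39.  22.   7.  73.  -3.  85. -15.] [0.567 0.369 0.454] 33.0
17 40 err 0.0 0.0 [-41.  -1.   3. 111.  25.  35. -37.] [0.509 0.351 0.403] 17.0
17 65 err 0.0 0.1 [ -47.  -11.    1.  134.  100.   27. -115.] [0.414 0.322 0.347] 6.0
107 0 err 0.0 0.0 [-31.  22.  -2.  73.   1.  85.  73.] [0.567 0.369 0.454] 33.0
107 40 err 0.0 0.0 [-14.  21.  -4.  85. -40.  77. 100.] [0.584 0.311 0.403] 38.0
107 65 err 0.0 0.0 [  2.  31.  -7.  87. -59.  87. 119.] [0.614 0.216 0.347] 30.0
197 0 err 0.0 0.0 [ -1.  27. -44.  73.  18.  87. 154.] [0.567 0.369 0.454] 0.0
197 40 err 0.009 9.3 [-15.  52. -32.  43.   9. 118. 154.] [0.624 0.386 0.403] 0.0
197 65 err 0.04 35.6 [-18.  66. -29.  26.  -0. 118. 151.] [0.72  0.416 0.347] 0.0
287 0 err 0.0 0.0 [ -46.   22.   18.   73.   -7.   85. -102.] [0.567 0.369 0.454] 32.0
287 40 err 0.0 0.0 [ -65.   38.   29.   65.   19.   97. -113.] [0.549 0.426 0.403] 21.0
287 65 err 0.0 0.0 [ -72.   59.   36.   48.   27.  111. -113.] [0.52  0.522 0.347] 7.0
62 0 err 0.0 0.0 [-35
[... 513 characters left out ...]
. -80.] [0.567 0.369 0.454] 32.0
-50 40 err 0.0 0.0 [ -65.   26.   21.   80.   31.   81. -102.] [0.528 0.415 0.403] 36.0
-50 65 err 0.0 0.0 [ -81.   40.   29.   77.   43.   90. -115.] [0.464 0.491 0.347] 28.0
-10 0 err 0.0 0.0 [-41.  22.  10.  73.  -4.  85. -41.] [0.567 0.369 0.454] 33.0
-10 40 err 0.0 0.0 [-51.   7.   6. 102.  40.  53. -75.] [0.508 0.379 0.403] 25.0
-10 65 err 0.0 0.0 [ -58.    8.   -3.  116.   78.   61. -117.] [0.409 0.397 0.347] 24.0
152 0 err 0.0 0.0 [-27.  22.  -7.  73.   3.  85. 117.] [0.567 0.369 0.454] 33.0
152 40 err 0.0 0.0 [ -9.  42. -21.  57. -19. 106. 123.] [0.62  0.341 0.403] 12.0
152 65 err 0.005 5.2 [  6.  73. -63.  35.  -0. 118. 109.] [0.708 0.294 0.347] 0.0
```

Emit:
jog_arm([
  [0.1,0,0,-0.02,0,0,6.7],
  [0.05,0,0,-0.01,0,0,6.7],
  [0,0,0,0,0,0,6.7],
  [0,0,0,0,0,0,6.7],
  [0,0,0,0,0,0,6.7],
  [0,0,0,0,0,0,6.7],
  [0,0,0,0,0,0,6.7],
  [0,0,0,0,0,0,6.7],
  [0,0,0,0,0,0,6.7],
  [0,0,0,0,0,0,6.7],
  [0,0,0,0,0,0,6.7],
  [0,0,0,0,0,0,6.7],
])

```text
time_s: 20.72
tool_pos: [0.3569, -0.2753, 0.3877]
tool_rot: [180.0, 0.2, 4.5]
force: [-0.8, 0.1, 0.1]
grip_width: 0.0872
```

Emit:
jog_arm([
  [0,0,0,0,0,0,6.5],
  [0,0,0,0,0,0,6.5],
  [0,0,0,0,0,0,0],
  [0,0,0,0,0,0,0],
])

```text
time_s: 21.05
tool_pos: [0.3569, -0.2754, 0.3882]
tool_rot: [179.9, 0.2, -8.0]
force: [-0.9, 0.4, -0.5]
grip_width: 0.0871
```

```bash
python3 - <<'E'
from h import *
st();to([.643,-.306,.16],Rt(-8.2))
E
```

```text
t 21.05 tcp [ 0.3569 -0.2754  0.3882] [179.9227   0.1606  -8.0191] tip [ 0.3564 -0.2756  0.2062] bed [-0.1517 -0.3296] F [-0.9466  0.3597 -0.4878] w 0.08705672459703045 q [-10.   -9.2  40.7 112.4   6.4  74.8  20.6]
shift [ 0.2877 -0.0097  0.0454] turn [0.08 0.16 0.18] tcp [ 0.643 -0.306  0.342] | shift after turn [ 0.2875 -0.0105  0.0462]
```

Emit:
jog_arm([
  [0,0.036,-0.0013,0.0057,0,0,0],
  [0,0.036,-0.0013,0.0057,0,0,0],
  [0,0.036,-0.0013,0.0057,0,0,0],
  [0,0.036,-0.0013,0.0057,0,0,0],
  [0,0.036,-0.0013,0.0057,0,0,0],
  [0,0.036,-0.0013,0.0057,0,0,0],
  [0,0.036,-0.0013,0.0057,0,0,0],
  [0,0.036,-0.0013,0.0057,0,0,0],
  [0,0,0,0,0,0,0],
  [0,0,0,0,0,0,0],
])

```text
time_s: 21.88
tool_pos: [0.6454, -0.305, 0.34]
tool_rot: [179.9, 0.3, -7.9]
force: [-1.1, -1.1, -0.3]
grip_width: 0.087
```

```bash
python3 - <<'E'
from look import *
st();to([.643,-.306,.082],Rt(-8.2))
im,im2=tray(); save('s7.png',np.hstack([im[90:270,330:480],im2[140:320,120:290]]),2.4)
E
```

```text
t 21.8833 tcp [ 0.6454 -0.305   0.34  ] [179.8731   0.3313  -7.8836] tip [ 0.6443 -0.3052  0.158 ] bed [ 0.1372 -0.3474] F [-1.1152 -1.1167 -0.309 ] w 0.08695690212974137 q [ -3.5  32.3  39.4  78.6 -20.2  76.5  28.4]
shift [-0.0018  0.0012  0.076 ] turn [0.13 0.33 0.32] tcp [ 0.643 -0.306  0.264] | shift after turn [-0.0022  0.0013  0.076 ]
bar 35 ((628.9093017578125, -380.70257568359375), (21.527971267700195, 21.105255126953125), 1.9021507501602173)
bardark 12 ((627.3756103515625, -379.2691955566406), (12.697689056396484, 6.020802021026611), 1.9921081066131592)
tray 377 ((571.086181640625, -343.01446533203125), (86.14321899414062, 86.01313781738281), 80.45691680908203)
tote 508 ((376.372802734375, -309.5622863769531), (171.10414123535156, 219.77098083496094), 85.17916107177734)
hopper 1833 ((566.880615234375, 368.81494140625), (228.8634033203125, 246.58267211914062), 16.96832275390625)
top tray_lip 0.84 [201. 393.] [ 0.5377 -0.2985  0.022 ]
scene tray_grip 0.94 [235. 204.] [ 0.6372 -0.3148  0.1   ]
scene tray_lip 0.94 [230. 227.] [ 0.5326 -0.2975  0.022 ]
scene tray_lip 0.28 [252. 208.] [ 0.6161 -0.3236  0.022 ]
```

View pics/s7.png

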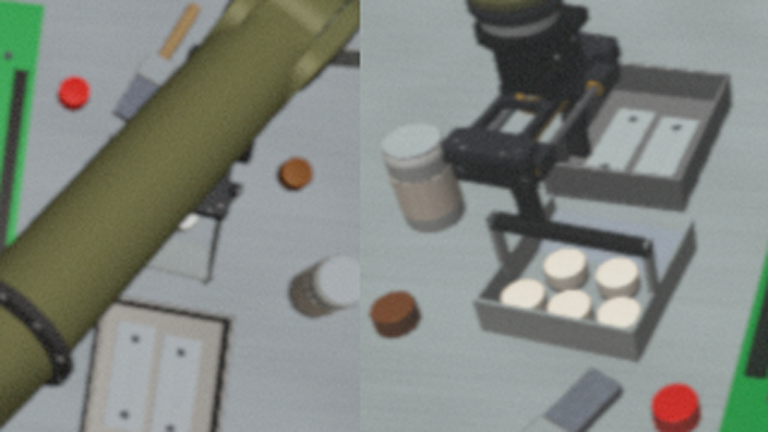

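Fingers hover over the bar (crop 540,210), and the tray and five caps are unchanged. The tote with two flat plates is visible in both halves. Going down and gripping.

Emit:
jog_arm([
  [0,-0.002,0.002,0.015,0,0,0.3],
  [0,0,0,0.025,0,0,0],
  [0,0,0,0.025,0,0,0],
  [0,0,0,0.01,0,0,0],
  [0,0,0,0,0,0,0],
  [0.5,0,0,0,0,0,0],
  [0.7,0,0,0,0,0,0],
  [0.8,0,0,0,0,0,0],
  [0.9,0,0,0,0,0,0],
  [0.9,0,0,0,0,0,0],
  [1,0,0,0,0,0,0],
  [1,0,0,0,0,0,0],
], grip_force=55)

```text
time_s: 23.18
tool_pos: [0.6416, -0.3081, 0.2693]
tool_rot: [179.9, -0.0, -8.5]
force: [-0.6, 0.4, -0.0]
grip_width: 0.0484
```

```bash
python3 - <<'E'
from h import *
st()
E
```

```text
t 23.1833 tcp [ 0.6416 -0.3081  0.2693] [179.916   -0.0343  -8.4682] tip [ 0.6417 -0.3084  0.0873] bed [ 0.1347 -0.3506] F [-0.5506  0.3876 -0.0093] w 0.04835380390109424 q [ -2.8  35.   38.1  83.2 -22.2  69.3  29.6]
```

Emit:
jog_arm([
  [1,0,0,0.004,0,0,0],
  [1,0,0,0,0,0,0],
  [1,0,0,0,0,0,0],
  [1,0,0,0,0,0,0],
  [1,0,0,0,0,0,0],
  [1,0,0,0,0,0,0],
])

```text
time_s: 23.68
tool_pos: [0.6419, -0.308, 0.2651]
tool_rot: [179.9, -0.1, -8.5]
force: [1.2, -0.0, -0.6]
grip_width: 0.0134
```

Emit:
jog_arm([
  [1,0,0,-0.01,0,0,0],
  [1,0,0,-0.02,0,0,0],
  [1,0,0,-0.02,0,0,0],
  [1,0,0,0,0,0,0],
  [1,0,0,0,0,0,0],
])

```text
time_s: 24.1
tool_pos: [0.6415, -0.3082, 0.3157]
tool_rot: [179.9, -0.1, -8.5]
force: [-0.3, -0.6, -6.4]
grip_width: 0.0132
```

```bash
python3 - <<'E'
from h import *
st()
im,D=cams.read_camera('scene');save('s8.png',im[120:320,110:310],2.2)
E
```

```text
t 24.1 tcp [ 0.6415 -0.3082  0.3157] [179.8971  -0.0838  -8.477 ] tip [ 0.6417 -0.3086  0.1337] bed [ 0.1347 -0.3509] F [-0.313  -0.6282 -6.4464] w 0.013223558030729833 q [ -3.3  32.9  39.2  80.7 -20.9  73.6  28.7]
```

View pics/s8.png

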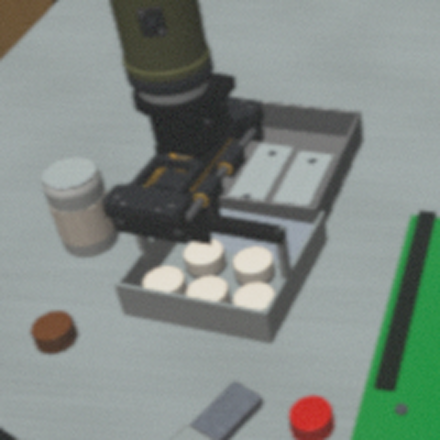

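Tray held level with five caps inside; the force shows about 6.4 N of weight, plausible for tray plus caps. Lift and turn.

Emit:
jog_arm([
  [1,0,0,-0.02,0,0,0],
  [1,0,0,-0.03,0,0,0],
  [1,0,0,-0.03,0,0,0],
  [1,0,0,-0.03,0,0,-3],
  [1,0,0,-0.025,0,0,-6],
  [1,0,0,-0.015,0,0,-6],
  [1,0,0,0,0,0,-6],
  [1,0,0,0,0,0,-6],
  [1,0,0,0,0,0,-6],
  [1,0,0,0,0,0,-6],
  [1,0,0,0,0,0,-6],
  [1,0,0,0,0,0,-6],
])

```text
time_s: 25.15
tool_pos: [0.6414, -0.3075, 0.4621]
tool_rot: [-179.8, 0.2, 42.8]
force: [0.0, -0.3, -6.3]
grip_width: 0.0133
```

Emit:
jog_arm([
  [1,0,0,0,0,0,-6],
  [1,0,0,0,0,0,-6],
  [1,0,0,0,0,0,-6],
  [1,0,0,0,0,0,-6],
  [1,0,0,0,0,0,-6],
  [1,0,0,0,0,0,-6],
  [1,0,0,0,0,0,-6],
  [1,0,0,0,0,0,-6],
  [1,0,0,0,0,0,-6],
  [1,0,0,0,0,0,-6],
  [1,0,0,0,0,0,-4],
  [1,0,0,0,0,0,0],
])

```text
time_s: 26.15
tool_pos: [0.6414, -0.3076, 0.4622]
tool_rot: [-179.8, -0.1, 106.6]
force: [-0.4, 0.7, -5.9]
grip_width: 0.0134
```

```bash
python3 - <<'E'
from h import *
st();to([.5655,.3738,.30],Rt(107),L=.164)
E
```

```text
t 26.15 tcp [ 0.6414 -0.3076  0.4622] [-179.7878   -0.1067  106.6213] tip [ 0.6406 -0.3075  0.2802] bed [ 0.1336 -0.3498] F [-0.3579  0.7063 -5.9087] w 0.013350064309816771 q [  9.5  26.   21.2  68.2  -9.   87.6 135.7]
shift [ 0.6747  0.1222 -0.001 ] turn [-0.21 -0.11 -0.38] tcp [0.5655 0.3738 0.464 ] | shift after turn [ 0.6739  0.1267 -0.0018]
```

Emit:
jog_arm([
  [1,0.015,0.0028,0,0,0,0],
  [1,0.025,0.0047,0,0,0,0],
  [1,0.03,0.0056,0,0,0,0],
  [1,0.03,0.0056,0,0,0,0],
  [1,0.03,0.0056,0,0,0,0],
  [1,0.03,0.0056,0,0,0,0],
  [1,0.03,0.0056,0,0,0,0],
  [1,0.03,0.0056,0,0,0,0],
  [1,0.03,0.0056,0,0,0,0],
  [1,0.03,0.0056,0,0,0,0],
  [1,0.03,0.0056,0,0,0,0],
  [1,0.03,0.0056,0,0,0,0],
])

```text
time_s: 27.15
tool_pos: [0.6047, 0.0381, 0.4634]
tool_rot: [-179.9, 0.0, 106.4]
force: [1.0, 0.2, -5.2]
grip_width: 0.0136
```

Emit:
jog_arm([
  [1,0.03,0.0056,0,0,0,0],
  [1,0.03,0.0056,0,0,0,0],
  [1,0.03,0.0056,0,0,0,0],
  [1,0.03,0.0056,0,0,0,0],
  [1,0.03,0.0056,0,0,0,0],
  [1,0.03,0.0056,0,0,0,0],
  [1,0.03,0.0056,0,0,0,0],
  [1,0.03,0.0056,0,0,0,0],
  [1,0.025,0.0056,0,0,0,0],
  [1,0.015,0.003,0,0,0,0],
  [1,0,0,0,0,0,0],
  [1,0,0,0,0,0,0],
])

```text
time_s: 28.15
tool_pos: [0.5766, 0.3208, 0.4629]
tool_rot: [-179.8, 0.1, 106.6]
force: [0.2, -0.7, -5.9]
grip_width: 0.0137
```

```bash
python3 - <<'E'
from h import *
st();to([.5655,.3738,.30],Rt(107),L=.164)
im,D=cams.read_camera('scene');save('s9.png',im[80:330,350:610],2)
E
```

```text
t 28.15 tcp [0.5766 0.3208 0.4629] [-179.8491    0.1432  106.5833] tip [0.5762 0.3203 0.2809] bed [0.0435 0.2748] F [ 0.163  -0.6865 -5.9133] w 0.013685342335318242 q [-33.5  18.5   2.7  76.4  -0.8  85.3  75.7]
shift [ 0.0539  0.0045 -0.0012] turn [-0.15  0.14 -0.42] tcp [0.5655 0.3738 0.464 ] | shift after turn [ 0.0539  0.0049 -0.0011]
```

View pics/s9.png

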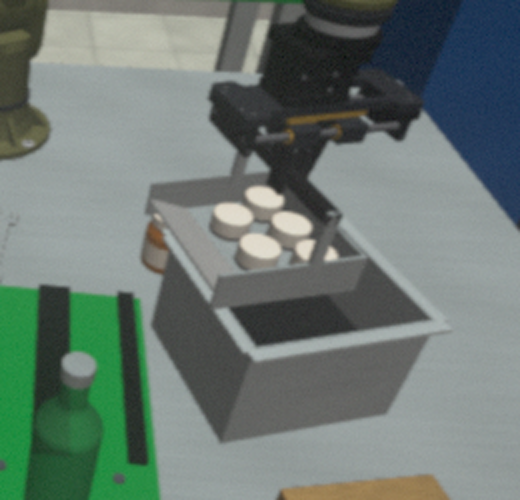

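Five caps still in the tray, above the hopper, with the lip at the left (crop 190,250). Center over the mouth and tip in steps.

Emit:
jog_arm([
  [1,0.018,0.0016,0,0,0,-0.2],
  [1,0.018,0.0016,0,0,0,0],
  [1,0.018,0.0016,0,0,0,0],
  [1,0,0,0,0,0,0],
  [1,-0.0143,0,0.0006,0,5,0],
  [1,-0.0143,0,0.0006,0,5,0],
  [1,-0.0143,0,0.0006,0,5,0],
  [1,-0.0143,0,0.0006,0,5,0],
  [1,-0.0143,0,0.0006,0,5,0],
  [1,-0.0143,0,0.0006,0,5,0],
  [1,0,0,0,0,0,0],
  [1,0,0,0,0,0,0],
])

```text
time_s: 29.2
tool_pos: [0.5912, 0.2906, 0.4413]
tool_rot: [-179.8, -29.6, 106.3]
force: [-0.1, -0.2, -5.5]
grip_width: 0.0134
```

```bash
cat >> h.py <<'E'
def tiltst():
    p,r=pose(); b=p+r.apply([0,0,.164]); z=r.apply([0,0,1]); u=r.apply([0,1,0]);t=np.degrees(np.arccos(-z[2]))
    lip=b+r.apply([-.105,0,.078]); H=np.array([.5669,.3688]); a=np.radians(17)
    d=lambda q:np.array([(q[:2]-H)@[np.cos(a),np.sin(a)],(q[:2]-H)@[-np.sin(a),np.cos(a)],q[2]])
    print('tilt',t,'bar hop',d(b),'lip hop',d(lip),'tooly',u,'q',status.get_obs()['qpos'].round(0),'F',status.get_obs()['force'])
E
python3 - <<'E'
from h import *
tiltst()
E
```

```text
tilt 29.608740969922906 bar hop [ 0.001  -0.0009  0.2987] lip hop [ 0.0001 -0.0536  0.1791] tooly [ 0.9594  0.282  -0.0023] q [-20.  18.  -0.  82. -30.  79.  91.] F [-0.0907 -0.1888 -5.5272]
```

Emit:
jog_arm([
  [1,-0.0143,0,0.0006,0,5,0],
  [1,-0.0143,0,0.0006,0,5,0],
  [1,-0.0143,0,0.0006,0,5,0],
  [1,-0.0143,0,0.0006,0,5,0],
  [1,-0.0143,0,0.0006,0,5,0],
  [1,-0.0143,0,0.0006,0,5,0],
  [1,-0.0143,0,0.0006,0,5,0],
  [1,0,0,0,0,0,0],
  [1,0,0,0,0,0,0],
  [1,0,0,0,0,0,0],
  [1,0,0,0,0,0,0],
  [1,0,0,0,0,0,0],
])

```text
time_s: 30.2
tool_pos: [0.6089, 0.2318, 0.3718]
tool_rot: [179.6, -64.8, 107.2]
force: [-0.6, -0.7, -4.8]
grip_width: 0.0132
```

```bash
python3 - <<'E'
from h import *
tiltst()
E
```

```text
tilt 64.8209834297394 bar hop [0.0006 0.0051 0.302 ] lip hop [0.001  0.031  0.1738] tooly [0.957  0.2902 0.0028] q [ -5.  25.  -4.  90. -62.  85. 116.] F [-0.6349 -0.7376 -4.844 ]
```

Emit:
jog_arm([
  [1,-0.0143,0,0.0006,0,5,0],
  [1,-0.0143,0,0.0006,0,5,0],
  [1,0,0,0,0,0,0],
  [1,0,0,0,0,0,0],
  [1,0,0,0,0,0,0],
  [1,0,0,0,0,0,0],
  [1,0,0,0,0,0,0],
  [1,0,0,0,0,0,0],
])

```text
time_s: 30.87
tool_pos: [0.6119, 0.2214, 0.3443]
tool_rot: [179.6, -74.9, 107.1]
force: [0.9, -0.3, -4.4]
grip_width: 0.0135
```

```bash
python3 - <<'E'
from h import *
tiltst()
im2,D=cams.read_camera('top')
im,D=cams.read_camera('scene');save('s10.png',np.hstack([im[100:330,350:590],im2[60:290,60:300]]),1.6)
E
```

```text
tilt 74.8641971477799 bar hop [0.0007 0.0042 0.3014] lip hop [0.0011 0.0521 0.1797] tooly [0.9574 0.2886 0.0017] q [ -2.  29.  -6.  92. -70.  89. 122.] F [ 0.8601 -0.2741 -4.3857]
```

View pics/s10.png

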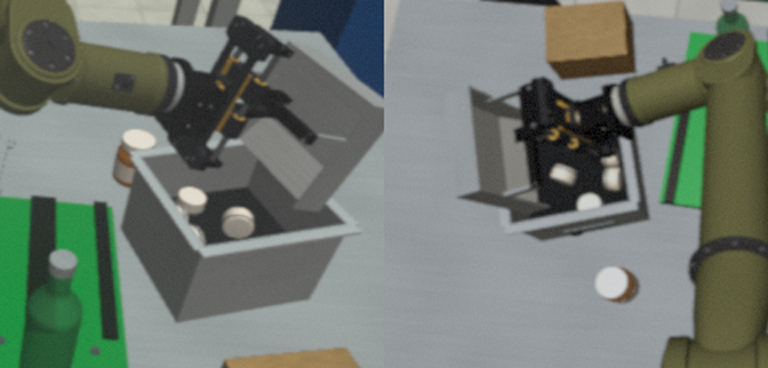

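Caps are in the hopper: white discs at (190,198), (238,220), (195,235) on the left, and four visible in the top half. Level the tray again.

Emit:
jog_arm([
  [1,0.0143,0,0.0006,0,-5,0],
  [1,0.0143,0,0.0006,0,-5,0],
  [1,0.0143,0,0.0006,0,-5,0],
  [1,0.0143,0,0.0006,0,-5,0],
  [1,0.0143,0,0.0006,0,-5,0],
  [1,0.0143,0,0.0006,0,-5,0],
  [1,0.0143,0,0.0006,0,-5,0],
  [1,0.0143,0,0.0006,0,-5,0],
  [1,0.0143,0,0.0006,0,-5,0],
  [1,0.0143,0,0.0006,0,-5,0],
  [1,0.0143,0,0.0006,0,-5,0],
  [1,0.0143,0,0.0006,0,-5,0],
])

```text
time_s: 31.97
tool_pos: [0.5775, 0.3328, 0.4601]
tool_rot: [-179.9, -14.8, 106.7]
force: [-0.2, 0.2, -4.8]
grip_width: 0.0132
```

Emit:
jog_arm([
  [1,0.0143,0,0.0006,0,-5,0],
  [1,0.0143,0,0.0006,0,-5,0],
  [1,0.0143,0,0.0006,0,-5,0],
  [1,0,0,0,0,0,0],
  [1,0,0,0,0,0,0],
])

```text
time_s: 32.38
tool_pos: [0.5646, 0.3751, 0.464]
tool_rot: [-179.8, -0.2, 107.0]
force: [0.1, 0.2, -5.5]
grip_width: 0.0136
```

```bash
python3 - <<'E'
from h import *
st();to([.625,-.295,.30],Rt(107),L=.164)
im,D=cams.read_camera('scene')
for o in outline_of('scene','cap2_mid')[:8]: print(round(o['conf'],2),np.round(o['box']))
E
```

```text
t 32.3833 tcp [0.5646 0.3751 0.464 ] [-179.7939   -0.1848  106.9832] tip [0.5638 0.3754 0.282 ] bed [0.0288 0.3294] F [ 0.1276  0.2052 -5.5327] w 0.013629557113842937 q [-36.6  20.8   1.2  73.3  -0.7  86.1  71.5]
shift [-0.6585 -0.1379 -0.0016] turn [-0.21 -0.18 -0.02] tcp [ 0.625 -0.295  0.464] | shift after turn [-0.6585 -0.1381  0.    ]
0.84 [243. 295. 263. 323.]
0.79 [458. 217. 477. 238.]
0.6 [124. 260. 145. 281.]
```

Carry it back to the free spot on the right.

Emit:
jog_arm([
  [1,-0.02,-0.0042,0,0,0,0],
  [1,-0.03,-0.0063,0,0,0,0],
  [1,-0.033,-0.0069,0,0,0,0],
  [1,-0.033,-0.0069,0,0,0,0],
  [1,-0.033,-0.0069,0,0,0,0],
  [1,-0.033,-0.0069,0,0,0,0],
  [1,-0.033,-0.0069,0,0,0,0],
  [1,-0.033,-0.0069,0,0,0,0],
  [1,-0.033,-0.0069,0,0,0,0],
  [1,-0.033,-0.0069,0,0,0,0],
  [1,-0.033,-0.0069,0,0,0,0],
  [1,-0.033,-0.0069,0,0,0,0],
])

```text
time_s: 33.48
tool_pos: [0.5988, -0.0184, 0.4656]
tool_rot: [180.0, -0.0, 106.5]
force: [0.9, 1.2, -4.4]
grip_width: 0.0131
```

Emit:
jog_arm([
  [1,-0.033,-0.0069,0,0,0,0],
  [1,-0.033,-0.0069,0,0,0,0],
  [1,-0.033,-0.0069,0,0,0,0],
  [1,-0.033,-0.0069,0,0,0,0],
  [1,-0.033,-0.0069,0,0,0,0],
  [1,-0.033,-0.0069,0,0,0,0],
  [1,-0.033,-0.0069,0,0,0,0],
  [1,-0.03,-0.0063,0,0,0,0],
  [1,-0.015,-0.003,0,0,0,0],
  [1,0,0,0,0,0,0],
  [1,0,0,0,0,0,0],
])

```text
time_s: 34.4
tool_pos: [0.6224, -0.2979, 0.4653]
tool_rot: [-180.0, -0.0, 106.4]
force: [0.2, 1.1, -4.4]
grip_width: 0.0135
```

```bash
python3 - <<'E'
from h import *
st();to([.625,-.295,.11],Rt(107),L=.164)
z=np.load('pics/scene0.npz')
im2,_=cams.read_camera('top');im,_=cams.read_camera('scene')
save('s11.png',np.hstack([im[150:350,90:300],im[150:350,400:580]]),2)
E
```

```text
t 34.4 tcp [ 0.6224 -0.2979  0.4653] [-179.9885   -0.0171  106.424 ] tip [ 0.6224 -0.2979  0.2833] bed [ 0.1149 -0.341 ] F [ 0.1852  1.1444 -4.4419] w 0.013462954125213571 q [  7.9  23.1  22.2  71.8  -8.5  86.7 135.4]
shift [0.002  0.0033 0.1913] turn [-0.01 -0.02 -0.58] tcp [ 0.625 -0.295  0.274] | shift after turn [0.002  0.0033 0.1913]
```

View pics/s11.png

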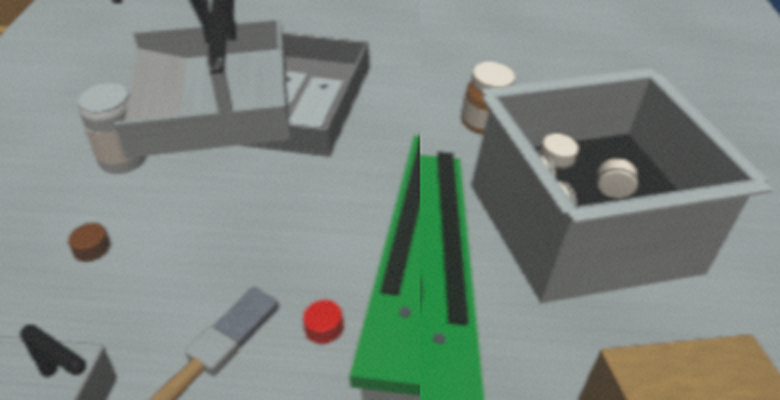

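The tray is empty and the caps are in the hopper; one shows as a stacked pair at (617,180). The spot below the tray is free. Lower it.

Emit:
jog_arm([
  [1,0.002,0.003,0.02,0,0,0],
  [1,0,0,0.03,0,0,0],
  [1,0,0,0.03,0,0,0],
  [1,0,0,0.03,0,0,0],
  [1,0,0,0.03,0,0,0],
  [1,0,0,0.025,0,0,0],
  [1,0,0,0.015,0,0,0],
  [1,0,0,0.012,0,0,0],
  [1,0,0,0,0,0,0],
  [1,0,0,0,0,0,0],
])

```text
time_s: 35.33
tool_pos: [0.6266, -0.2916, 0.2738]
tool_rot: [-180.0, 0.0, 106.8]
force: [0.1, -0.4, -4.8]
grip_width: 0.0135
```

Emit:
jog_arm([
  [1,0,0,0.003,0,0,0],
  [1,0,0,0.002,0,0,0],
  [1,0,0,0,0,0,0],
])

```text
time_s: 35.58
tool_pos: [0.6265, -0.2926, 0.2695]
tool_rot: [179.9, 0.1, 106.7]
force: [0.1, 0.0, -4.7]
grip_width: 0.0136
```

Emit:
jog_arm([
  [1,0,0,0.002,0,0,0],
  [1,0,0,0.001,0,0,0],
  [1,0,0,0,0,0,0],
])

```text
time_s: 35.83
tool_pos: [0.6263, -0.2927, 0.2657]
tool_rot: [-180.0, 0.1, 106.7]
force: [0.4, 0.5, -4.0]
grip_width: 0.0133
```

Emit:
jog_arm([
  [1,0,0,0.001,0,0,0],
  [1,0,0,0,0,0,0],
])

```text
time_s: 36.0
tool_pos: [0.6264, -0.2931, 0.2654]
tool_rot: [180.0, 0.1, 106.7]
force: [-1.0, -1.2, -1.3]
grip_width: 0.0136
```

Touching. Release and rise.

Emit:
jog_arm([
  [0.8,0,0,0.0005,0,0,0],
  [0.6,0,0,0,0,0,0],
  [0.3,0,0,0,0,0,0],
  [0.2,0,0,0,0,0,0],
  [0.2,0,0,0,0,0,0],
  [0.2,0,0,0,0,0,0],
  [0.2,0,0,0,0,0,0],
  [0.2,0,0,-0.02,0,0,0],
  [0.2,0,0,-0.04,0,0,0],
  [0.2,0,0,-0.04,0,0,0],
  [0.2,0,0,-0.04,0,0,0],
])

```text
time_s: 36.92
tool_pos: [0.626, -0.2923, 0.4053]
tool_rot: [-179.9, 0.0, 106.7]
force: [1.8, -0.9, 0.5]
grip_width: 0.0682
```

Emit:
jog_arm([
  [0,0.04,0,0,0,0,0],
  [0,0.04,0,0,0,0,0],
  [0,0.04,0,0,0,0,0],
  [0,0.04,0,0,0,0,0],
  [0,0.04,-0.015,0,0,0,0],
  [0,0.04,-0.015,0,0,0,0],
  [0,0.02,-0.01,0,0,0,0],
  [0,0,0,0,0,0,0],
  [0,0,0,0,0,0,0],
])

```text
time_s: 37.67
tool_pos: [0.514, -0.0557, 0.4044]
tool_rot: [179.9, 0.1, 106.9]
force: [-0.2, -0.4, -0.4]
grip_width: 0.0869
```

```bash
python3 - <<'E'
from look import *
st();im,im2=tray()
save('s12.png',np.hstack([im[90:310,100:490]]),1.5);save('s13.png',np.vstack([im2[90:330,60:580]]),1.5)
q=cam('scene')
for t in ['can','jar','tote_floor']:
    for o in landmark_of('scene',t)[:1]: print(t,round(o['conf'],2),at_z(q,*o['position'],0))
E
```

```text
t 37.6667 tcp [ 0.514  -0.0557  0.4044] [179.9345   0.0922 106.8723] tip [ 0.5142 -0.056   0.2224] bed [-0.003  -0.1037] F [-0.2181 -0.3885 -0.3909] w 0.0869010890699106 q [-11.    1.9  14.6 102.4  -0.4  75.7 110.6]
bar 323 ((621.3032836914062, -294.9551696777344), (171.48410034179688, 17.70981216430664), 16.90970230102539)
bardark 210 ((625.2500610351562, -293.9669494628906), (157.18310546875, 17.084117889404297), 17.402313232421875)
tray 1307 ((629.3839111328125, -317.9999694824219), (182.41314697265625, 174.03273010253906), 17.309682846069336)
tote 542 ((376.3975830078125, -309.33807373046875), (171.5222930908203, 219.7765655517578), 85.1626968383789)
hopper 1819 ((566.93896484375, 368.88018798828125), (228.86463928222656, 246.55264282226562), 16.92973518371582)
top tray_grip 0.61 [167. 397.] [ 0.6276 -0.29    0.1   ]
top tray_lip 0.66 [171. 427.] [ 0.6462 -0.4017  0.022 ]
scene tray_grip 0.84 [232. 214.] [ 0.6235 -0.2928  0.1   ]
scene tray_lip 0.65 [260. 172.] [ 0.6519 -0.4041  0.022 ]
scene tray_lip 0.53 [198. 227.] [ 0.3934 -0.3353  0.022 ]
can 0.73 [ 0.5237 -0.5111  0.    ]
jar 0.55 [0.3699 0.2684 0.    ]
tote_floor 0.69 [ 0.367  -0.3159  0.    ]
```

View pics/s13.png

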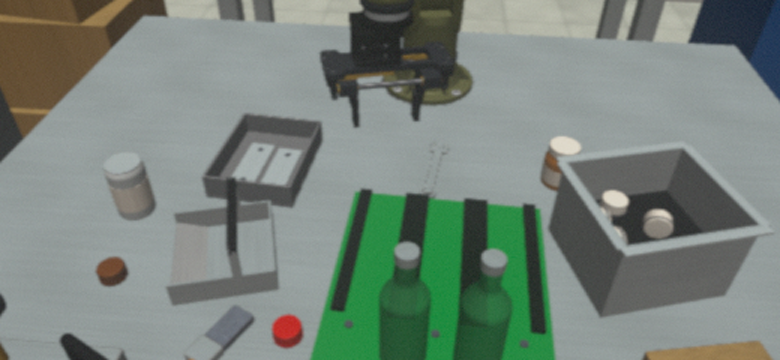

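View pics/s12.png

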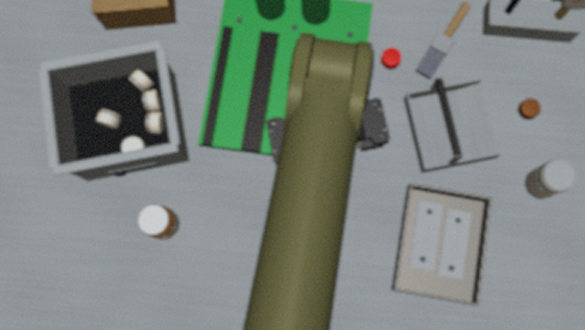

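The top view shows all five caps in the hopper: (140,80), (150,100), (152,122), (108,118) and (132,147). Both plates lie flat in the tote, the tray stands upright and empty, and the jar and can are upright.

```bash
python3 -c "
from cell import env;print(env.sign_off())"
```

```text
the job is handed in; nothing more can be done
None
```

The job is done and handed in at about 38 s on the robot's clock. The sign-off gives no verdict, so the results below come from my last pictures.

- **Plates:** only two were there. I pushed each from its rear end to about 58 mm over the bed's front edge, gripped it by that part, and laid it in the tote. The last pictures show both lying flat, side by side.
- **Tray and caps:** I lifted the tray by its bar, carried it over the hopper and tipped it to about 75 degrees. All five caps show in the hopper in the final top view. The empty tray stands upright on the bench, near where it started but turned by about 115 degrees.
- **Jar and can:** both are still upright. The tote did not move either, to within about 1 mm.

**What disagreed:**
- The cap detector picked out only one of the caps in the hopper, and it also reported the red and brown look-alikes. I counted the five caps by eye.
- The arm model I fitted to choose the pouring direction was off by up to 28 mm in position. I used it only to pick the direction.

No force reading at the end of a move went above about 9 N.

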